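# Shut the kitchen vent window with the window pole

### The arm

A 7-joint arm with a two-finger parallel gripper is mounted at the origin on the work surface. World frame = base frame: x ahead of the robot, y to its left, z up, the work surface at z = 0. Lengths are in m, angles in rad, forces in N, time in s.
With the tool pointing down it reaches from about 0.425 to 0.825 m from the base axis. Payload 3.6 kg.
Tool frame: the origin (TCP) lies between the finger pads; the fingertips stand 8 mm ahead of it and the grasp point (between the pads) lies 11 mm behind it; x points along the fingers, y is the direction in which the jaws open and shut, and the axes are right-handed (so a half turn about x gives the same grasp; the last joint's range is limited). The gripper opens to 85 mm and grips with 20 to 120 N. Pads are 22 mm wide; open, the fingers measure 114 mm over their backs; the gripper's body (76 mm by 85 mm) begins 54 mm behind the grasp point. The pads swing forward as they close: fully open they stand 13 mm farther back than shut.
Start: joints at [1.242, 0.615, -0.013, 1.423, 0.008, 1.103, -0.04], TCP at [0.193, -0.621, 0.239] pointing down, gripper open.
Joint ranges: [-3.12, 3.12], [-0.3, 2.06], [-1.34, 1.32], [0.26, 2.42], [-1.36, 4.5], [0.01, 1.98], [-2.84, 2.84]. Speed limits (rad/s): [2.79, 2.79, 3.14, 3.14, 3.14, 3.14, 3.14].

### API

Orientations are given as a unit quaternion [w, x, y, z].
In Python, from cell import * gives the robot as it stands.
- The arm moves only by the tool servo_tool, never from a script. Its arguments are lists of equal length, an entry for each row: "angular": the turn, a rotation vector about the world's x, y, z in rad, a list of three; "slide": the shift along the world's x, y, z in cm, a list of three; "gripper": the finger opening in cm, from 0 to 8.54. In form: {"angular": [[rx, ry, rz], ...], "slide": [[x, y, z], ...], "gripper": [gripper, ...]}. A call has 1 to 8 rows; each row shifts and turns the pose as measured when the row begins; what a row does not reach is not made up. A row lasts 1/8 s, in which the tool goes at most 62.5 mm and 10.7 degrees, less where a joint would pass 70% of its speed; a pose out of reach is approached as far as the arm can. A call with a gripper value outside its range is refused whole. The fingers move at their own pace and stop on an object; "grip_force" is the grip in N (left out, the last holds). Time passes only in rows, so rows that do not move let the fingers close. It gives the time, the measured TCP pose, the force and the opening at its end, in the units of the state.
- get_obs(): the state, without advancing time (a new reading comes with each control period).
- snapshot(name): name is "scene" or "top"; returns (picture, depth): 384x512x3 uint8, blue, green, red; 384x512 float32, m along the optical axis (not along the pixel's ray), 0 where there is no reading.
- get_calibration(name): a dict with "vfov" (degrees; the focal length in pixels is half the picture's height over the tangent of half this angle, whatever the lens; pixels are square), "cx", "cy" (the principal point, pixels), "rvec" (rotation vector, rad) and "tvec" (3), from world to camera coordinates, as OpenCV has them. Camera axes: x right, y down, z forward; pixel columns grow to the right and rows downward; lengths in m; the calibration is good to about 2 mm. A picture is of the moment at which its call begins. get_calibration takes no time and is no camera call.
- finish_job(): hands the job in, once; it reports no verdict.
The state is a dict: "time_s": time; "joint_positions": joint angles; "dq": joint speeds; "joint_torque": joint torques, N m; "eef_pos": TCP position; "ee_rot": TCP orientation; "contact_force": force on the tool from outside, world axes, zero at the start; "wrist_torque": the same for the moment, N m; "gripper_width": opening from 0.0 (shut) to 1.0 (fully open).
Only numpy, scipy, OpenCV 4.12 (cv2) and the standard library are available. Lean on these libraries where they do the work, as an engineer would, in place of code of your own. Each camera call takes 0.05 s, during which the arm holds its last target.

### The job

Shut the kitchen vent window: take the window pole from its rest, hook it down through the ring eye on the open sash and draw the sash fully shut with it, then swing the latch bar down until it rests in its keeper. Lay the pole back in the two notches of its rest as you found it, and leave the lunch things on the counter where they are.

Things in the scene. Friction and masses are not known exactly. Their poses are not given: they have to be found in the camera images.
- window: white window frame 304 wide, 405 high, 45 mm deep, fixed on a tiled upstand 50 mm high. Origin: on the counter below the middle of the frame's room-side face. x points out of the room, y along the window, z up. Vent opening y = -118..118, z = 238..422 mm, over a transom (top z = 238 mm) and a fixed pane. Window board stands out 34 mm into the room at z = 50..66 mm.
- sash_hinge (a point): middle of the vent sash's hinge line, 24 mm outward of the window origin and 420 mm up; axes as the window. The sash is top-hung and swings outward about this line (parallel to window y).
- sash (a joint): opening angle of the vent sash (rad): 0 shut, 0.95 the end of its travel; stiff friction hinge, stays where it is left, about 1 to 4 N at the ring to move it. White sash 230 x 180 x 22 mm, its room-side face 22 mm on the room side of the hinge line, lower rail 62 mm tall, a glass pane above it.
- ring (a point): centre of the steel ring eye on the sash's lower rail, mid-width: 5 mm bar, 24 mm clear inside, 34 mm over all, standing square out from the sash. Its centre is 19 mm from the sash's room-side face; in the sash's axes 130 mm below the hinge line and 41 mm to its room side. Axes turn with the sash: z the hole's axis, up along the sash; x out of the room, square to the sash; y along the hinge.
- latch_pivot (a point): pivot of the latch bar on the +y jamb of the window, 7 mm to the room side of the frame face, 135 mm along window y, 265 mm up; axes as the window.
- latch (a joint): angle of the steel latch bar (rad) about window x: 0 the bar lies level, pointing along window -y, resting in the open-topped L-shaped keeper on the shut sash (the end of its travel); 1.57 the bar stands straight up along the jamb, 1.75 the other end. Light friction, stays where it is left, under 2 N at the knob. Bar 12 mm wide, 6 mm thick, reaching 73 mm from the pivot.
- latch_knob (a point): middle of the steel finger knob near the end of the latch bar, 68 mm from the pivot; knob 10 mm thick, standing out 27 mm from the bar into the room, to 37 mm from the frame face, with a 14 mm cap on its last 4 mm; the point is 24 mm from the frame face. Axes turn with the bar: at latch 0 they are those of the window.
- pole_grip (a point): grip point of the loose window pole, on its axis at mid-height: a flat-sided beech stick 16 mm wide (y) and 20 mm tall (z), reaching from 150 mm behind this point to 90 mm ahead of it; then a 7 mm steel rod to the hook. 120 g, balances near this point. x points along the pole to the hook, z up when it lies in its rest, the hook points to -z.
- hook_bend (a point): corner of the pole's steel hook, on the pole axis 210 mm ahead of the grip point, where the 7 mm rod turns square down (pole -z). Axes as the pole.
- hook_tip (a point): centre of the rounded end (3.5 mm radius) of the 7 mm hook prong, 38 mm below hook_bend along pole -z. Axes as the pole.
- pole_rest: fixed wooden (beech) pole rest, base 210 x 80 x 14 mm. Origin: on the counter below where the pole's grip point lies. x along the lying pole towards the hook end. Two cheeks 14 mm thick and 64 mm wide stand at x = -85 and 60 mm, tops 87 mm up, each with a notch 24 mm wide, floor 65 mm up. Lying in it the pole's axis is 75 mm up, its grip point above this origin; open between the cheeks.
- bento: bystander: red two-tier bento box 110 x 170 x 93 mm with green cups in the open upper tier. Origin: centre of underside.
- chopstick_case: bystander: stainless chopstick case 215 x 30 x 18 mm lying flat, long along x. Origin: centre of underside.
- soy_dish: bystander: white soy dish, 84 mm across, 22 mm high. Origin: centre of underside.
- divider_rack: fixed bystander: beech rack 90 x 190 mm holding upright plastic dividers up to 95 mm high. Origin: centre of underside.
Mind the look-alikes: they are no part of the job. Leave any pink or purple look-alike of the pole_rest alone.

How it is judged:
By the outcome, as a careful person would: the job done as asked, in the order asked, and still so for the second after the job is handed in, with the robot touching nothing.
It also fails if it takes over 64 s, if anything falls off the work surface, if the arm or the gripper's body presses on something with over 40 N, if the wrist force passes 120 N, or if a joint passes its speed limit or range.

## Working session

There is one attempt and no reset: what is moved stays moved. The work goes in short steps, Python scripts to look and compute and a tool call to move; the robot and the scene stay as the last step left them, time stands still between calls to the robot, and variables do not carry over. Pictures are saved under pics/ and viewed, and the job is handed in when it is done.

Besides the shell and the picture viewer there is one more tool, called after "Call:" by a JSON object that holds its "fn" and its "kwargs". servo_tool: Moves the arm, as the interface text tells. Its arguments: {"type":"object","properties":{"angular":{"type":"array","items":{"type":"array","items":{"type":"number"}}},"slide":{"type":"array","items":{"type":"array","items":{"type":"number"}}},"gripper":{"type":"array","items":{"type":"number"}},"grip_force":{"type":"number"}},"required":["angular","slide","gripper"]}

```bash
mkdir -p pics; ls; python3 - <<'E'
from cell import *
import cv2,pickle
o=get_obs();print(o)
d={}
for n in("scene","top"):
    c=get_calibration(n);print(n,c)
    p,z=snapshot(n);cv2.imwrite(f"pics/{n}0.png",p);d[n]=(p,z,c)
pickle.dump(d,open("s0.pkl","wb"))
E
```

```text
pics
{'time_s': 0.0, 'joint_positions': array([ 1.24250346,  0.61592641, -0.0126347 ,  1.42495308,  0.00808871,
        1.10341143, -0.04040918]), 'dq': array([ 0.00026536,  0.00047816, -0.0021488 , -0.00098487, -0.00014447,
       -0.00074272,  0.00091234]), 'joint_torque': array([ 1.41965197e-04, -4.69212770e+01,  2.59306608e-01, -1.71031469e+01,
        9.91372479e-03,  9.68177832e-03, -5.41795302e-06]), 'eef_pos': array([ 0.1929919 , -0.619879  ,  0.23811547]), 'ee_rot': array([-0.10539427, -0.69891995, -0.10724367,  0.69921509]), 'contact_force': array([-0.43755502, -0.14308491,  0.02694923]), 'wrist_torque': array([-0.06825123,  0.00917496, -0.00381294]), 'gripper_width': 0.998597562989411}
scene {'vfov': 51.22631029075036, 'cx': 253.89534743471359, 'cy': 192.85558288549686, 'rvec': array([ 0.88475111,  2.46133908, -1.11719794]), 'tvec': array([ 0.29939831, -0.12350351,  1.86221296])}
top {'vfov': 46.27308224259248, 'cx': 244.84676643725624, 'cy': 194.23004263703444, 'rvec': array([ 2.17803805, -2.14775862,  0.11598618]), 'tvec': array([0.18158822, 0.55252062, 1.65961477])}
```

View pics/scene0.png

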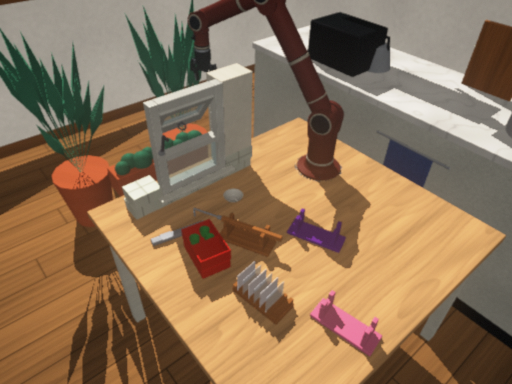

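View pics/top0.png

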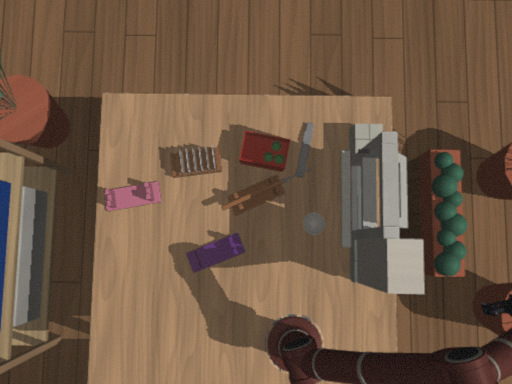

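```bash
cat > h.py <<'E'
import numpy as np,cv2,pickle
from scipy.spatial.transform import Rotation as R
def K(c,h=384):
    f=h/2/np.tan(np.radians(c["vfov"]/2));return np.array([[f,0,c["cx"]],[0,f,c["cy"]],[0,0,1]])
def ray(c,u,v):
    M=R.from_rotvec(c["rvec"]).as_matrix();t=np.array(c["tvec"])
    d=M.T@np.linalg.inv(K(c))@np.array([u,v,1.]);return -M.T@t,d   # depth z => o+d*z
def plane(c,u,v,z):
    o,d=ray(c,u,v);return o+d*(z-o[2])/d[2]
def cloud(c,D):
    v,u=np.mgrid[:D.shape[0],:D.shape[1]];M=R.from_rotvec(c["rvec"]).as_matrix()
    k=np.linalg.inv(K(c));p=np.stack([u,v,np.ones_like(u)],-1)@k.T*D[...,None]
    return (p-np.array(c["tvec"]))@M
def proj(c,P):
    return cv2.projectPoints(np.array(P,float).reshape(-1,1,3),np.array(c["rvec"]),np.array(c["tvec"]),K(c),None)[0][:,0]
def tri(c1,p1,c2,p2):
    o1,d1=ray(c1,*p1);o2,d2=ray(c2,*p2)
    d1=d1/np.linalg.norm(d1);d2=d2/np.linalg.norm(d2)
    A=np.stack([d1,-d2],1);s=np.linalg.lstsq(A,o2-o1,rcond=None)[0]
    a=o1+d1*s[0];b=o2+d2*s[1];return (a+b)/2,np.linalg.norm(a-b)
def crop(p,x0,y0,x1,y1,s,fn):
    cv2.imwrite(fn,cv2.resize(p[y0:y1,x0:x1],None,fx=s,fy=s,interpolation=cv2.INTER_CUBIC))
E
python3 - <<'E'
from h import *
d=pickle.load(open("s0.pkl","rb"))
crop(d["scene"][0],110,60,300,290,2.6,"pics/s0c.png")
crop(d["top"][0],210,110,440,310,3,"pics/t0c.png")
for n in d:
    p,z,c=d[n];P=cloud(c,z);o,_=ray(c,0,0);print(n,o)
    print(n,(z>0).mean())
    # table height check
    for u,v in ([(150,300),(250,280)] if n=="top" else [(400,250),(270,350)]): print(P[v,u])
E
```

```text
scene [1.19784207 0.93920976 1.12061991]
scene 0.9839579264322916
[1.41399729e-01 5.43892340e-01 3.32418600e-04]
[ 7.70924169e-01  5.28508729e-01 -1.46670123e-05]
top [0.36352612 0.18229813 1.71090347]
top 0.9960428873697916
[ 0.15028452  0.53918788 -0.0053661 ]
[0.23036309 0.16558186 0.00577794]
```

View pics/s0c.png

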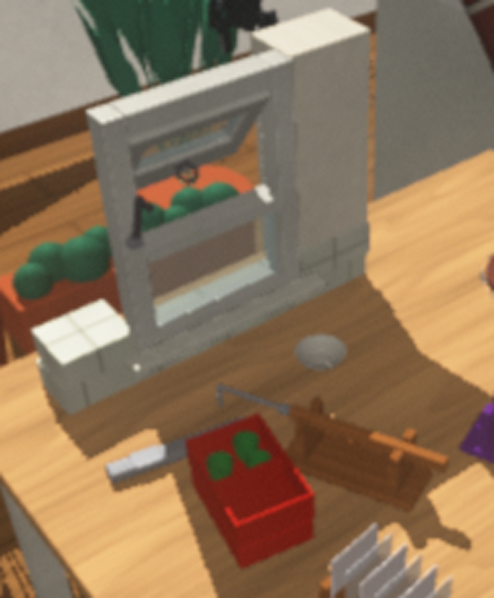

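View pics/t0c.png

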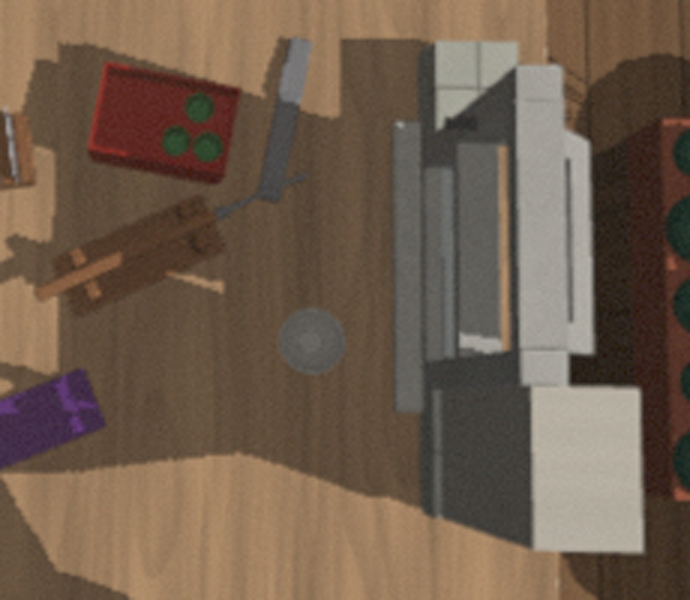

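```bash
python3 - <<'E'
from h import *
np.set_printoptions(precision=4,suppress=True)
d=pickle.load(open("s0.pkl","rb"))
p,z,c=d["scene"];P=cloud(c,z)
pt,zt,ct=d["top"];Pt=cloud(ct,zt)
def S(u,v): # crop coords
    u=110+u/2.6;v=60+v/2.6;return P[int(round(v)),int(round(u))]
for q in [(105,120),(115,180),(130,270),(145,310),(275,110),(280,150),(280,190),(200,90),(160,105),(265,240),(205,210)]: print("frame",q,S(*q))
for q in [(190,172),(135,242),(142,205),(225,388),(255,397),(290,408),(330,418),(380,437),(445,462),(320,352),(140,470),(250,430)]: print(q,S(*q))
T=lambda u,v:Pt[int(round(110+v/3)),int(round(210+u/3))]
for q in [(300,177),(265,190),(222,212),(190,225),(150,243),(110,262),(45,292),(312,340),(270,190),(300,45),(540,75),(540,370),(520,200),(565,200),(405,130),(405,400),(590,200)]: print("top",q,T(*q))
E
```

```text
frame (105, 120) [ 0.6828 -0.2046  0.4562]
frame (115, 180) [ 0.6846 -0.2004  0.3692]
frame (130, 270) [ 0.685  -0.1999  0.2176]
frame (145, 310) [ 0.6694 -0.2035  0.1353]
frame (275, 110) [ 0.4179 -0.1999  0.3853]
frame (280, 150) [ 0.4132 -0.1989  0.3149]
frame (280, 190) [ 0.417  -0.1987  0.2478]
frame (200, 90) [ 0.5398 -0.2002  0.4529]
frame (160, 105) [ 0.5984 -0.2047  0.4508]
frame (265, 240) [ 0.4364 -0.2216  0.151 ]
frame (205, 210) [ 0.5329 -0.2335  0.2395]
(190, 172) [-0.0167 -1.2647 -0.3936]
(135, 242) [ 0.6754 -0.1879  0.27  ]
(142, 205) [ 0.6649 -0.1677  0.3365]
(225, 388) [ 0.6426 -0.0354  0.0819]
(255, 397) [0.6216 0.0065 0.0796]
(290, 408) [0.5989 0.0643 0.0885]
(330, 418) [0.5691 0.1157 0.0888]
(380, 437) [0.5368 0.1847 0.0865]
(445, 462) [0.4915 0.2686 0.0735]
(320, 352) [ 0.4352 -0.0843  0.0047]
(140, 470) [ 0.7955 -0.0354  0.0098]
(250, 430) [0.6585 0.0454 0.07  ]
top (300, 177) [ 0.6407 -0.0487  0.0816]
top (265, 190) [ 0.6253 -0.0047  0.0817]
top (222, 212) [0.5953 0.0463 0.0795]
top (190, 225) [0.5799 0.0866 0.0801]
top (150, 243) [0.5557 0.1343 0.0923]
top (110, 262) [0.5335 0.1811 0.0884]
top (45, 292) [0.4963 0.2605 0.0844]
top (312, 340) [ 0.4465 -0.0737  0.0093]
top (270, 190) [ 0.6257 -0.0122  0.0798]
top (300, 45) [ 0.8232 -0.0579  0.0186]
top (540, 75) [ 0.6781 -0.2234  0.4565]
top (540, 370) [ 0.3998 -0.2168  0.4585]
top (520, 200) [ 0.5569 -0.201   0.4568]
top (565, 200) [ 0.5776 -0.2874  0.3268]
top (405, 130) [ 0.7055 -0.1811  0.0657]
top (405, 400) [ 0.3726 -0.1781  0.0639]
top (590, 200) [ 0.6778 -0.5469 -0.3173]
```

```bash
python3 - <<'E'
from h import *
np.set_printoptions(precision=4,suppress=True)
d=pickle.load(open("s0.pkl","rb"))
p,z,c=d["scene"];P=cloud(c,z).reshape(-1,3);im=p.reshape(-1,3)
pt,zt,ct=d["top"];Pt=cloud(ct,zt).reshape(-1,3);it=pt.reshape(-1,3)
# frame face
X=np.r_[P];m=(X[:,2]>.12)&(X[:,2]<.45)&(abs(X[:,1]+.2)<.012)&(((X[:,0]>.38)&(X[:,0]<.43))|((X[:,0]>.66)&(X[:,0]<.71)))
Q=X[m];
for _ in range(4):
    A=np.c_[Q[:,0],Q[:,2],np.ones(len(Q))];k=np.linalg.lstsq(A,Q[:,1],rcond=None)[0];r=Q[:,1]-A@k;Q=Q[abs(r)<max(2.5*np.std(r),.002)]
print("face y=",k,"n",len(Q),"rms",r.std(),"yaw",np.degrees(np.arctan(k[0])))
# top of frame from both
for nm,Y in(("s",P),("t",Pt)):
    m=(abs(Y[:,2]-.456)<.008)&(Y[:,1]<-.18)&(Y[:,1]>-.26)&(Y[:,0]>.36)&(Y[:,0]<.72);W=Y[m]
    print(nm,"frame top n",m.sum(),"x",np.percentile(W[:,0],[0.5,99.5]),"y",np.percentile(W[:,1],[1,99]),"z",np.median(W[:,2]))
    r=cv2.minAreaRect((W[:,:2]*1000).astype(np.float32));print(r)
    m=(abs(Y[:,2]-.066)<.007)&(Y[:,1]<-.15)&(Y[:,1]>-.21)&(Y[:,0]>.3)&(Y[:,0]<.8);W=Y[m]
    print(" board x",np.percentile(W[:,0],[1,99]),"y",np.percentile(W[:,1],[1,99]),np.median(W[:,2]))
# pillars extents
for nm,Y in(("s",P),("t",Pt)):
    m=(Y[:,2]>.48)&(Y[:,1]<-.1)&(Y[:,1]>-.6)&(Y[:,0]>.1)&(Y[:,0]<.5);W=Y[m];print("pillar",nm,m.sum(),W.min(0),W.max(0),np.percentile(W,5,0),np.percentile(W,95,0))
# sash
m=(P[:,1]<-.225)&(P[:,1]>-.42)&(P[:,2]>.25)&(P[:,2]<.45)&(P[:,0]>.42)&(P[:,0]<.68)
S=P[m];print("sash n",m.sum())
m2=(Pt[:,1]<-.225)&(Pt[:,1]>-.42)&(Pt[:,2]>.2)&(Pt[:,2]<.45)&(Pt[:,0]>.40)&(Pt[:,0]<.7)
for nm,S in(("s",S),("t",Pt[m2])):
    h=S[:,1:]
    for zz in np.arange(.26,.44,.01):
        q=S[abs(S[:,2]-zz)<.005];
        if len(q)>3: print(nm,round(zz,3),len(q),np.percentile(q[:,1],[5,50,95]),"x",np.percentile(q[:,0],[2,98]))
E
```

```text
face y= [-0.0035  0.0006 -0.2001] n 1234 rms 0.003028032407261608 yaw -0.19863777468795143
s frame top n 730 x [0.3628 0.6907] y [-0.2527 -0.1971] z 0.4563584955617862
((526.01806640625, -223.01611328125), (332.7997741699219, 61.826114654541016), 2.421358346939087)
 board x [0.3153 0.7199] y [-0.2081 -0.1632] 0.06719444453502343
t frame top n 1938 x [0.3614 0.6871] y [-0.2539 -0.1975] z 0.4546584874662922
((524.0811767578125, -220.40164184570312), (328.22296142578125, 61.640838623046875), 3.094541311264038)
 board x [0.3341 0.7163] y [-0.2084 -0.1632] 0.06580003996989697
pillar s 1602 [ 0.1001 -0.6     0.4802] [ 0.2439 -0.1819  0.6893] [ 0.1043 -0.59    0.5234] [ 0.2231 -0.2182  0.6734]
pillar t 2578 [ 0.1    -0.4532  0.5587] [ 0.1734 -0.1959  0.7554] [ 0.1023 -0.407   0.6233] [ 0.1553 -0.2263  0.7481]
sash n 718
s 0.26 6 [-0.3186 -0.2784 -0.228 ] x [0.4205 0.585 ]
s 0.27 40 [-0.3156 -0.3112 -0.2389] x [0.421  0.5968]
s 0.28 47 [-0.3087 -0.304  -0.2361] x [0.4218 0.6013]
s 0.29 62 [-0.3016 -0.2955 -0.2577] x [0.4213 0.6066]
s 0.3 53 [-0.2935 -0.2866 -0.2551] x [0.4221 0.6078]
s 0.31 
[... 211 characters left out ...]
 0.35 64 [-0.2669 -0.2611 -0.2481] x [0.4226 0.6289]
s 0.36 67 [-0.2583 -0.253  -0.2408] x [0.4212 0.6343]
s 0.37 54 [-0.2512 -0.2444 -0.232 ] x [0.4209 0.6352]
s 0.38 18 [-0.2335 -0.2304 -0.2271] x [0.4215 0.6408]
s 0.39 11 [-0.2275 -0.2255 -0.2252] x [0.4323 0.637 ]
t 0.27 13 [-0.3317 -0.3185 -0.2326] x [0.4217 0.655 ]
t 0.28 81 [-0.329  -0.3257 -0.2405] x [0.4234 0.6555]
t 0.29 89 [-0.3236 -0.3198 -0.3154] x [0.4274 0.643 ]
t 0.3 88 [-0.3152 -0.3122 -0.3075] x [0.4291 0.655 ]
t 0.31 98 [-0.3081 -0.3046 -0.3009] x [0.4295 0.6448]
t 0.32 161 [-0.3001 -0.2939 -0.2885] x [0.429  0.6495]
t 0.33 74 [-0.2939 -0.2908 -0.2862] x [0.4254 0.649 ]
t 0.34 11 [-0.286  -0.2829 -0.2819] x [0.4224 0.6498]
```

```bash
python3 - <<'E'
from h import *
np.set_printoptions(precision=4,suppress=True)
d=pickle.load(open("s0.pkl","rb"))
p,z,c=d["scene"];pt,zt,ct=d["top"]
P=cloud(c,z);Pt=cloud(ct,zt)
def S(u,v):return (110+(u+.5)/2.6-.5,60+(v+.5)/2.6-.5)
def T(u,v):return (210+(u+.5)/3-.5,110+(v+.5)/3-.5)
print("hookend tri",tri(c,S(219,387),ct,T(302,177)))
print("tail tri",tri(c,S(445,462),ct,T(38,293)))
print("ring in scene plane->", ray(c,*S(188,172)))
# pole line from cloud, z>.072 corridor
for nm,C in(("t",Pt),("s",P)):
    X=C.reshape(-1,3);a=np.array([.496,.2605]);b=np.array([.641,-.0487]);u=(b-a)/np.linalg.norm(b-a);n=np.array([-u[1],u[0]])
    r=X[:,:2]-a;m=(X[:,2]>.062)&(X[:,2]<.1)&(abs(r@n)<.010)&(r@u>-.05)&(r@u<.4)
    Q=X[m];s=(Q[:,:2]-a)@u
    k=np.polyfit(s,(Q[:,:2]-a)@n,1);print(nm,len(Q),"slope",k,"ang",np.degrees(np.arctan2(u[1],u[0])+np.arctan(k[0])),"s",np.percentile(s,[0,.5,2,98,99.5,100]))
    for s0 in np.arange(-.02,.38,.02):
        q=Q[abs(s-s0)<.01]
        if len(q):print("  ",round(s0,2),len(q),np.percentile(q[:,2],[10,50,90]),q[:,:2].mean(0))
# latch knob tri
crop(p,140,90,230,180,6,"pics/s0w.png");crop(pt,330,120,430,260,4.2,"pics/t0w.png");crop(pt,215,150,320,225,6,"pics/t0p.png");crop(p,190,195,285,260,6,"pics/s0p.png")
# bento, soy, case extents
X=Pt.reshape(-1,3)
hsv=cv2.cvtColor(pt,cv2.COLOR_BGR2HSV).reshape(-1,3)
m=((hsv[:,0]<6)|(hsv[:,0]>174))&(hsv[:,1]>150)&(X[:,0]>.5)&(X[:,1]>-.1)&(X[:,1]<.3);print("bento",m.sum(),cv2.minAreaRect((X[m][:,:2]*1000).astype(np.float32)),X[m][:,2].max())
E
```

```text
hookend tri (array([ 0.6446, -0.0521,  0.073 ]), np.float64(0.002849844282406323))
tail tri (array([0.4951, 0.2706, 0.0808]), np.float64(0.0006133071183355086))
ring in scene plane-> (array([1.1978, 0.9392, 1.1206]), array([-0.4239, -0.7741, -0.5304]))
t 380 slope [0.0033 0.0009] ang -64.68437082656706 s [-0.0131 -0.0117 -0.0081  0.3337  0.3451  0.3473]
   -0.02 5 [0.0753 0.0847 0.086 ] [0.4928 0.2722]
   0.0 25 [0.0794 0.0828 0.0875] [0.4973 0.2614]
   0.02 27 [0.0773 0.0827 0.0875] [0.5055 0.2428]
   0.04 26 [0.0778 0.0835 0.0866] [0.5136 0.2241]
   0.06 28 [0.0755 0.0839 0.0888] [0.522  0.2069]
   0.08 25 [0.0783 0.0837 0.0886] [0.5311 0.1883]
   0.1 26 [0.0775 0.0813 0.0859] [0.54   0.1702]
   0.12 26 [0.0796 0.0841 0.0913] [0.548  0.1524]
   0.14 26 [0.0787 0.0828 0.0902] [0.5574 0.134 ]
   0.16 24 [0.0785 0.0831 0.0869] [0.5653 0.1163]
   0.18 25 [0.0788 0.0816 0.0873] [0.574  0.0983]
   0.2 26 [0.0778 0.0837 0.0876] [0.5809 0.0801]
   0.22 25 [0.0782 0.0824 0.0898] [0.591  0.0621]
   0.24 16 [0.077  0.0818 0.0859] [0.599  0.0456]
   0.26 10 [0.0733 0.0786 0.0808] [0.6088 0.026
[... 743 characters left out ...]
] [0.5608 0.1356]
   0.16 22 [0.0697 0.0834 0.0873] [0.5683 0.1182]
   0.18 25 [0.072  0.0837 0.0891] [0.5762 0.1006]
   0.2 19 [0.0837 0.0864 0.09  ] [0.5819 0.079 ]
   0.22 17 [0.0758 0.0856 0.0884] [0.5943 0.0626]
   0.24 12 [0.0789 0.0818 0.085 ] [0.6025 0.046 ]
   0.26 10 [0.0773 0.0792 0.0815] [0.6109 0.0268]
   0.28 9 [0.0776 0.0789 0.0813] [0.6192 0.0081]
   0.3 9 [0.0747 0.0779 0.08  ] [ 0.627  -0.0107]
   0.32 9 [0.075  0.0787 0.0807] [ 0.636 -0.027]
   0.34 13 [0.0652 0.077  0.0818] [ 0.6463 -0.0465]
   0.36 2 [0.0684 0.0738 0.0792] [ 0.6485 -0.0548]
bento 897 ((719.5748291015625, 118.93992614746094), (168.60501098632812, 134.07681274414062), 78.13618469238281) 0.10337050942037733
```

View pics/s0w.png

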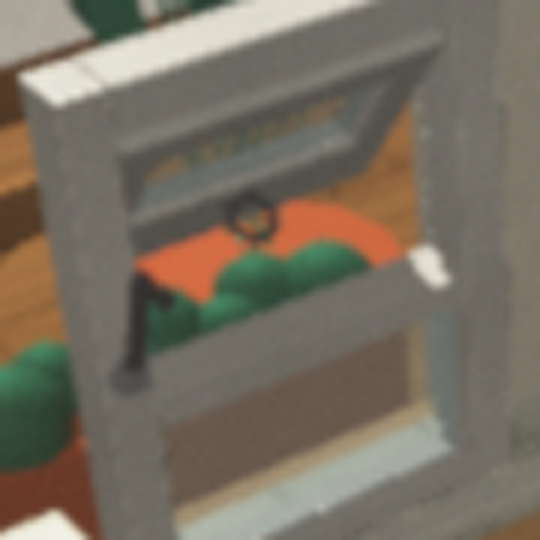

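View pics/t0p.png

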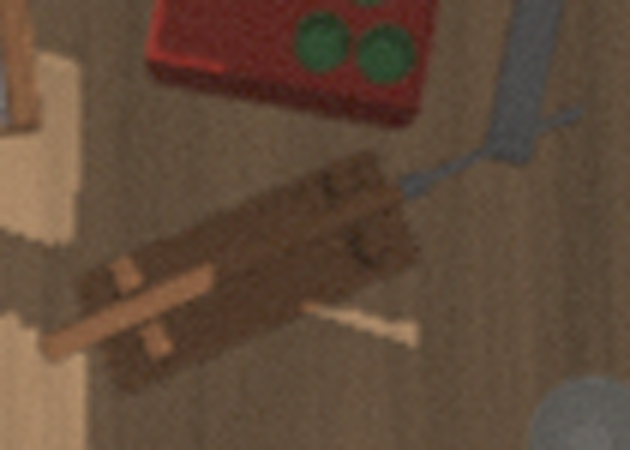

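View pics/s0p.png

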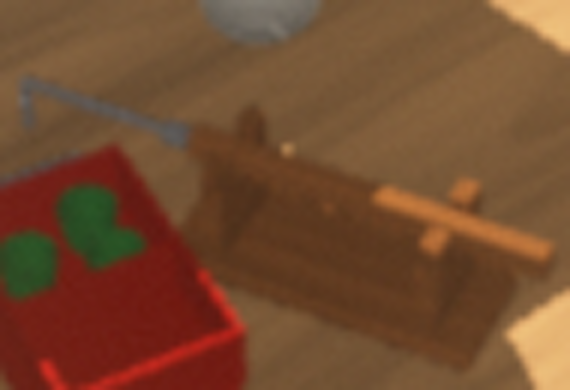

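View pics/t0w.png

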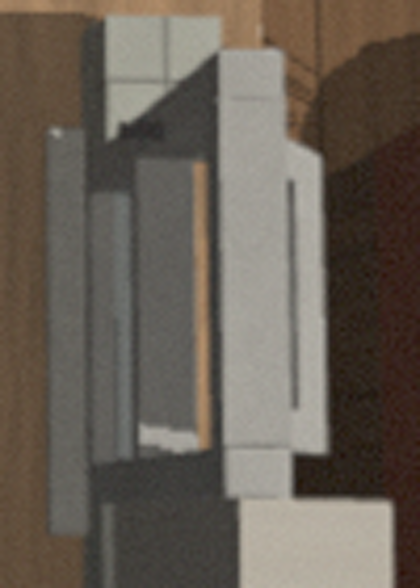

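```bash
cat >> h.py <<'E'
from cell import *
def toolR(o=None):
    o=o or get_obs();q=o["ee_rot"];return R.from_quat([q[1],q[2],q[3],q[0]])
def poleR(yaw,pitch,roll=0): # yaw of pole x in world; pitch>0 hook up
    return R.from_euler("z",yaw)*R.from_euler("y",-pitch)*R.from_euler("x",roll)
def tool_from_pole(grip,PR,flip):
    M=PR.as_matrix();x=-M[:,2];y=M[:,1]*flip;T=R.from_matrix(np.stack([x,y,np.cross(x,y)],1))
    return np.array(grip)+.011*x,T
def delta(pos,T,o=None):
    o=o or get_obs();d=np.array(pos)-o["eef_pos"];r=(T*toolR(o).inv()).as_rotvec()
    print("now",o["eef_pos"].round(4),"q",o["joint_positions"].round(2),"t",round(o["time_s"],2),"F",o["contact_force"].round(1),"w",round(o["gripper_width"],3))
    print("slide cm",(d*100).round(2),"rot",r.round(3),"deg",round(np.degrees(np.linalg.norm(r)),1));return d,r
E
python3 - <<'E'
from h import *
np.set_printoptions(precision=4,suppress=True)
d=pickle.load(open("s0.pkl","rb"));c=d["scene"][2];ct=d["top"][2]
M=toolR().as_matrix();print(M)
for f in(1,-1):
    p,T=tool_from_pole([.556,.137,.075],poleR(np.radians(-64.8),0),f);delta(p,T)
W=lambda x,y,z:np.array([.540+y,-.201-x,z])
for th in(.58,.62,.66,.70):
    s,k=np.sin(th),np.cos(th);rc=np.array([.540,-.225+.041*k-.13*s,.420-.041*s-.13*k]);print(th,rc,proj(c,[rc]))
print("ring meas px",(140+250.5/6-.5,90+216.5/6-.5))
for f in(1.3,1.4,1.5,1.6):
    for dd in(.007,.024,.037):
        k=np.array([.540+.135-.068*np.cos(f),-.201+dd,.265+.068*np.sin(f)]);print("latch",f,dd,(proj(c,[k])[0]-[140,90])*6, (proj(ct,[k])[0]-[330,120])*4.2)
print("pivot",(proj(c,[[.675,-.194,.265]])[0]-[140,90])*6)
for q in [(-.152,.455),(.152,.455),(-.118,.422),(.118,.422),(-.118,.238),(.118,.238)]: print(q,(proj(c,[W(0,q[0],q[1])])[0]-[140,90])*6,(proj(ct,[W(0,q[0],q[1])])[0]-[330,120])*4.2)
E
```

```text
[[-0.0007  0.2973 -0.9548]
 [ 0.0022 -0.9548 -0.2973]
 [-1.     -0.0023  0.    ]]
now [ 0.193  -0.62    0.2382] q [ 1.24  0.62 -0.01  1.42  0.01  1.1  -0.04] t 0.1 F [-0.3  0.5 -0.5] w 0.999
slide cm [ 36.3   75.7  -17.42] rot [-0.001 -0.002  1.709] deg 97.9
now [ 0.193  -0.62    0.2382] q [ 1.24  0.62 -0.01  1.42  0.01  1.1  -0.04] t 0.1 F [-0.3  0.5 -0.5] w 0.999
slide cm [ 36.3   75.7  -17.42] rot [-0.002  0.001 -1.433] deg 82.1
0.58 [ 0.54   -0.2619  0.2888] [[182.2703 127.8065]]
0.62 [ 0.54   -0.2672  0.2904] [[181.5064 126.899 ]]
0.66 [ 0.54   -0.2723  0.2922] [[180.748 125.955]]
0.7 [ 0.54   -0.2774  0.2942] [[179.9962 124.9756]]
ring meas px (181.25, 125.58333333333334)
latch 1.3 0.007 [140.4822 278.7548] [158.9885 131.4708]
latch 1.3 0.024 [155.1737 291.0363] [136.0942 131.165 ]
latch 1.3 0.037 [166.5448 300.5421] [118.5883 130.9311]
latch 1.4 0.007 [130.3589 280.4462] [159.3853 122.2812]
latch 1.4 0.024 [145.0247 292.7759] [136.4787 121.9756]
latch 1.4 0.037 [156.3764 302.3195] [118.9635 121.742 ]
latch 1.5 0.007 [120.1602 283.1706] [159.5367 113.1228]
latch 1.5 0.024 [134.7957 295.5527] [136.629  112.8177]
latch 1.5 0.037 [146.1243 305.1371] [119.1129 112.5844]
latch 1.6 0.007 [109.9963 286.9068] [159.441  104.1004]
latch 1.6 0.024 [124.5973 299.3449] [136.5432 103.7959]
latch 1.6 0.037 [135.8995 308.973 ] [119.0347 103.563 ]
pivot [128.6187 379.9474]
(-0.152, 0.455) [488.9425 -44.9558] [226.759  492.2816]
(0.152, 0.455) [ 48.836  105.4797] [217.8134  43.1179]
(-0.118, 0.422) [446.85    19.8448] [210.9809 442.9029]
(0.118, 0.422) [111.1464 138.8496] [204.503  102.9106]
(-0.118, 0.238) [460.4871 271.5455] [140.7963 452.6562]
(0.118, 0.238) [152.8268 400.5249] [136.3329 154.0895]
```

```bash
python3 - <<'E'
from h import *
np.set_printoptions(precision=3,suppress=True)
d=pickle.load(open("s0.pkl","rb"))
pt,zt,ct=d["top"];Pt=cloud(ct,zt);p,z,c=d["scene"];P=cloud(c,z)
for q in [(395,245),(420,245),(420,290),(395,290),(405,270),(360,270),(375,270),(365,130),(380,150),(360,280),(352,270)]: print(q,Pt[q[1],q[0]])
for q in [(225,80),(250,70),(240,75),(250,100),(235,130),(240,150),(150,190),(130,190)]: print("s",q,P[q[1],q[0]])
E
```

```text
(395, 245) [ 0.367 -0.232  0.452]
(420, 245) [ 0.368 -0.301  0.455]
(420, 290) [ 0.245 -0.297  0.454]
(395, 290) [ 0.244 -0.228  0.456]
(405, 270) [ 0.299 -0.258  0.453]
(360, 270) [ 0.281 -0.206  0.163]
(375, 270) [ 0.291 -0.207  0.339]
(365, 130) [ 0.787 -0.249  0.093]
(380, 150) [ 0.638 -0.199  0.44 ]
(360, 280) [ 0.248 -0.206  0.164]
(352, 270) [ 0.277 -0.198  0.082]
s (225, 80) [ 0.366 -0.208  0.456]
s (250, 70) [ 0.237 -0.217  0.457]
s (240, 75) [ 0.29  -0.214  0.452]
s (250, 100) [ 0.239 -0.214  0.329]
s (235, 130) [ 0.323 -0.21   0.22 ]
s (240, 150) [ 0.303 -0.202  0.114]
s (150, 190) [ 0.735 -0.221  0.103]
s (130, 190) [ 0.795 -0.269  0.103]
```

Call:
{"fn": "servo_tool", "kwargs": {"angular": [[0,0,0],[0,0,0],[0,0,0],[0,0,0],[0,0,0],[0,0,0],[0,0,0],[0,0,0]], "slide": [[0,0,4.5],[0,0,4.5],[0,0,4.5],[0,0,4.5],[0,0,4.5],[0,0,4.5],[0,0,4.5],[0,0,4.5]], "gripper": [5,5,5,5,5,5,5,5], "grip_force": 110}}

```text
time_s: 1.1
eef_pos: [0.1879, -0.6031, 0.5763]
ee_rot: [0.108, 0.699, 0.105, -0.699]
contact_force: [-0.3, 4.1, -0.0]
gripper_width: 0.584
```

Call:
{"fn": "servo_tool", "kwargs": {"angular": [[0,0,0.12],[0,0,0.12],[0,0,0.12],[0,0,0.12],[0,0,0.12],[0,0,0.12],[0,0,0.12]], "slide": [[3.2,4.8,0],[3.2,4.8,0],[3.2,4.8,0],[3.2,4.8,0],[3.2,4.8,0],[3.2,4.8,0],[3.2,4.8,0]], "gripper": [5,5,5,5,5,5,5]}}

```text
time_s: 1.98
eef_pos: [0.4132, -0.259, 0.5734]
ee_rot: [-0.389, -0.591, -0.387, 0.592]
contact_force: [1.2, -1.3, 0.2]
gripper_width: 0.583
```

Call:
{"fn": "servo_tool", "kwargs": {"angular": [[0,0,0.12],[0,0,0.12],[0,0,0.12],[0,0,0.12],[0,0,0.12],[0,0,0.12],[0,0,0.12]], "slide": [[2,5.8,0],[2,5.8,0],[2,5.8,0],[2,5.8,-2],[2,5.8,-4],[2,5.8,-5],[2,5.8,-5]], "gripper": [5,5,5,5,5,5,5]}}

```text
time_s: 2.85
eef_pos: [0.5416, 0.1169, 0.4402]
ee_rot: [0.603, 0.373, 0.599, -0.373]
contact_force: [0.5, -0.7, -0.4]
gripper_width: 0.584
```

```bash
cat > p.py <<'E'
import sys
from h import *
x,y,z,yaw,pit=map(float,sys.argv[1:6])
p,T=tool_from_pole([x,y,z],poleR(np.radians(yaw),pit),1);delta(p,T)
E
python3 p.py .556 .137 .075 -64.8 0
```

```text
now [0.5416 0.1169 0.4402] q [ 0.07  0.37 -0.51  1.32  0.18  1.49  0.03] t 2.85 F [ 0.5 -0.7 -0.4] w 0.584
slide cm [  1.44   2.01 -37.62] rot [ 0.002  0.005 -0.019] deg 1.2
```

Call:
{"fn": "servo_tool", "kwargs": {"angular": [[0,0,-0.02],[0,0,0],[0,0,0],[0,0,0],[0,0,0],[0,0,0]], "slide": [[1.4,2.0,-4],[0,0,-5],[0,0,-5],[0,0,-5],[0,0,-5],[0,0,-3]], "gripper": [5,5,5,5,5,5]}}

```text
time_s: 3.6
eef_pos: [0.5527, 0.142, 0.1576]
ee_rot: [0.598, 0.376, 0.599, -0.377]
contact_force: [1.2, 0.3, -0.4]
gripper_width: 0.587
```

```bash
cat > look.py <<'E'
import sys
from h import *
n=sys.argv[1];d={}
for v in("scene","top"):
    p,z=snapshot(v);d[v]=(p,z,get_calibration(v))
pickle.dump(d,open(n+".pkl","wb"))
for v,i in(("scene",2),("top",7)):
    x0,y0,x1,y1=map(int,sys.argv[i:i+4]);crop(d[v][0],x0,y0,x1,y1,float(sys.argv[i+4]),f"pics/{n}_{v}.png")
E
python3 p.py .556 .137 .075 -64.8 0; python3 look.py a 180 170 310 280 5 200 130 340 240 5
```

```text
now [0.5527 0.142  0.1576] q [-0.01  0.62 -0.44  1.75  0.34  0.85 -0.16] t 3.6 F [ 1.2  0.3 -0.4] w 0.587
slide cm [ 0.33 -0.5  -9.36] rot [ 0.001 -0.002 -0.009] deg 0.5
```

View pics/a_scene.png

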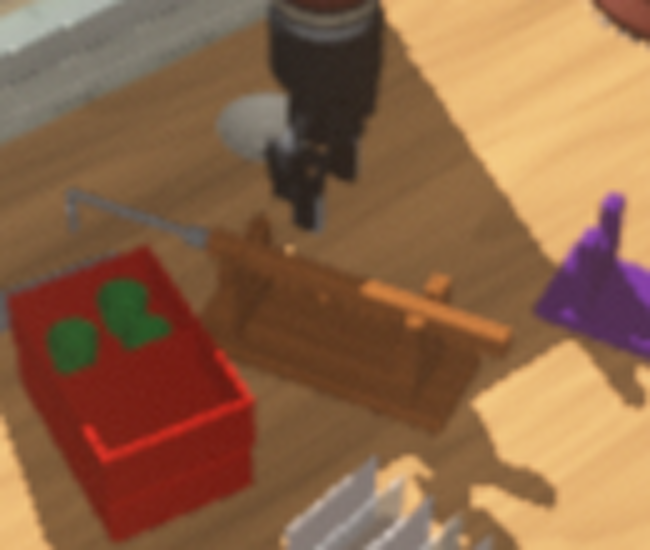

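View pics/a_top.png

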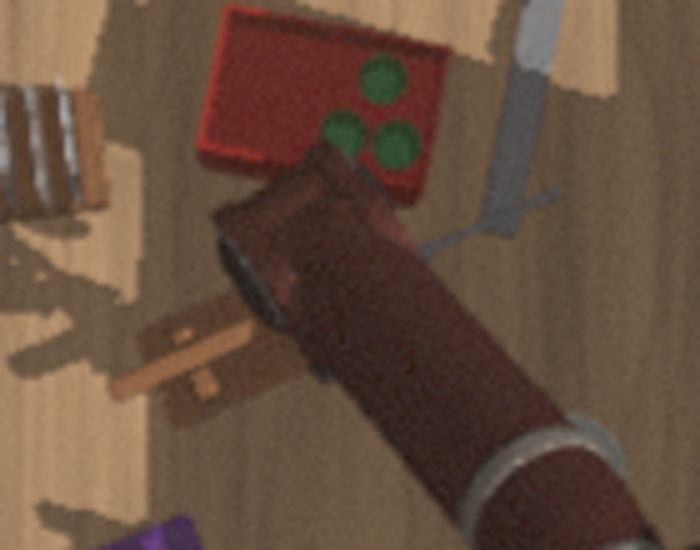

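Call:
{"fn": "servo_tool", "kwargs": {"angular": [[0,0,0],[0,0,-0.01],[0,0,0],[0,0,0]], "slide": [[0.3,-0.5,-3],[0,0,-3],[0,0,-2],[0,0,-1]], "gripper": [5,5,5,5]}}

```text
time_s: 4.2
eef_pos: [0.5595, 0.1378, 0.0705]
ee_rot: [0.598, 0.381, 0.595, -0.378]
contact_force: [-0.1, -0.7, 0.2]
gripper_width: 0.585
```

```bash
python3 p.py .556 .137 .075 -64.8 0
```

```text
now [0.5595 0.1378 0.0705] q [-0.05  0.74 -0.38  1.81  0.41  0.67 -0.22] t 4.2 F [-0.1 -0.7  0.2] w 0.585
slide cm [-0.35 -0.08 -0.65] rot [-0.001  0.005  0.002] deg 0.3
```

Call:
{"fn": "servo_tool", "kwargs": {"angular": [[0,0,0],[0,0,0],[0,0,0],[0,0,0],[0,0,0],[0,0,0]], "slide": [[-0.3,-0.1,-0.6],[0,0,0],[0,0,0],[0,0,0],[0,0,0],[0,0,0]], "gripper": [5,3,2.2,1,0,0], "grip_force": 110}}

```text
time_s: 4.95
eef_pos: [0.5582, 0.1374, 0.0674]
ee_rot: [0.599, 0.382, 0.594, -0.377]
contact_force: [0.2, 0.7, -1.4]
gripper_width: 0.167
```

```bash
python3 p.py .556 .137 .075 -64.8 0
```

```text
now [0.5582 0.1374 0.0674] q [-0.05  0.74 -0.37  1.82  0.42  0.65 -0.23] t 4.95 F [ 0.2  0.7 -1.4] w 0.167
slide cm [-0.22 -0.04 -0.34] rot [-0.002  0.01   0.003] deg 0.6
```

Call:
{"fn": "servo_tool", "kwargs": {"angular": [[0,0,0],[0,0,0],[0,0,0],[0,0,0],[0,0,0],[0,0,0]], "slide": [[0,0,0.5],[0,0,2],[0,0,3],[0,0,4],[0,0,5],[0,0,5]], "gripper": [0,0,0,0,0,0]}}

```text
time_s: 5.7
eef_pos: [0.554, 0.1356, 0.2638]
ee_rot: [0.596, 0.379, 0.597, -0.38]
contact_force: [1.1, -1.1, -1.8]
gripper_width: 0.163
```

```bash
python3 p.py .556 .137 .075 -64.8 0;python3 look.py b 150 110 310 260 4 200 130 340 240 5
```

```text
now [0.554  0.1356 0.2638] q [ 0.03  0.51 -0.49  1.61  0.26  1.09 -0.09] t 5.7 F [ 1.1 -1.1 -1.8] w 0.163
slide cm [  0.2    0.14 -19.98] rot [ 0.001 -0.002  0.002] deg 0.2
```

View pics/b_scene.png

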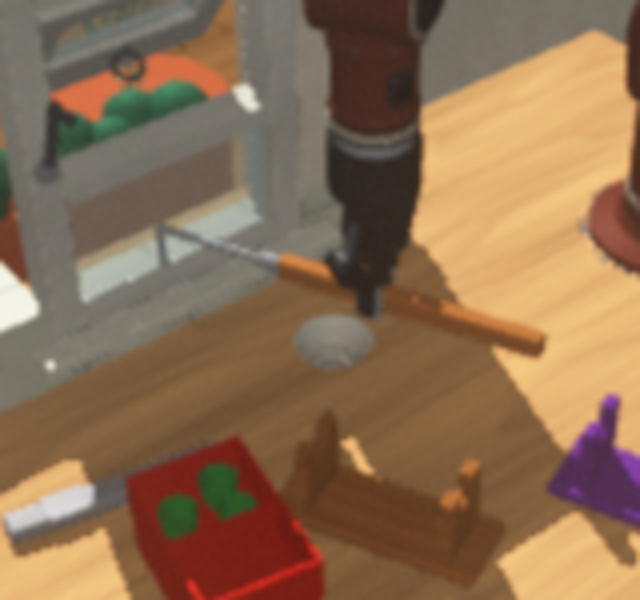

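View pics/b_top.png

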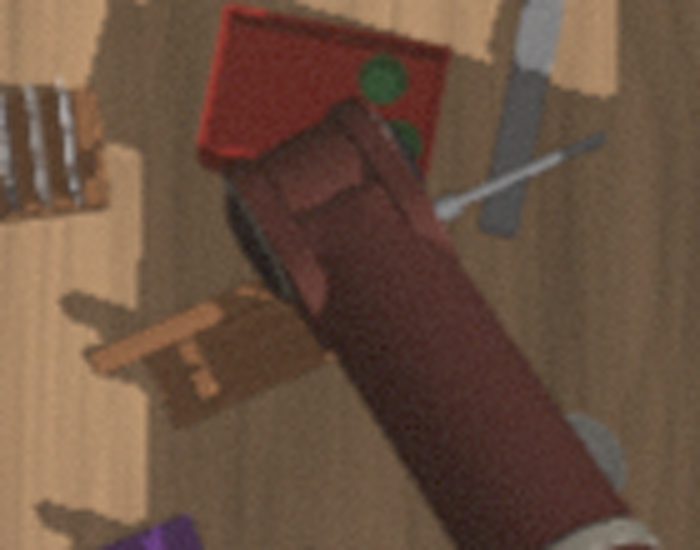

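```bash
cat >> h.py <<'E'
OFFX=.0076;OFFL=0.0
def pole_now(o=None):
    o=o or get_obs();M=toolR(o).as_matrix();x,y=M[:,0],M[:,1];pz=-x;py=y;px=np.cross(py,pz)
    g=o["eef_pos"]-OFFX*x+OFFL*px
    return g,px,py,pz
E
python3 - <<'E'
from h import *
np.set_printoptions(precision=4,suppress=True)
d=pickle.load(open("b.pkl","rb"));c=d["scene"][2];ct=d["top"][2]
S=lambda u,v:(150+(u+.5)/4-.5,110+(v+.5)/4-.5)
T=lambda u,v:(200+(u+.5)/5-.5,130+(v+.5)/5-.5)
h=tri(c,S(160,228),ct,T(604,135));t=tri(c,S(545,345),ct,T(86,359));print(h,t,np.linalg.norm(h[0]-t[0]))
g,px,py,pz=pole_now();print("g",g,px)
e=g+px*.2135;tl=g-px*.15;print("pred hook end",e,"tail",tl)
print("px hook",(proj(c,[e])-[150,110])*4,(proj(ct,[e])-[200,130])*5)
print("px tail",(proj(c,[tl])-[150,110])*4,(proj(ct,[tl])-[200,130])*5)
tp=g+px*.21-pz*.038;print("tip",(proj(c,[tp])-[150,110])*4)
E
```

```text
(array([ 0.6468, -0.0532,  0.2745]), np.float64(0.0058692132444831385)) (array([0.4972, 0.2782, 0.2819]), np.float64(0.0017616953552619548)) 0.3636346038960277
g [0.5574 0.1376 0.2764] [ 0.424  -0.9057  0.0024]
pred hook end [ 0.6479 -0.0558  0.2769] tail [0.4938 0.2735 0.276 ]
px hook [[152.2445 222.6101]] [[603.5975 134.2048]]
px tail [[540.9776 344.0477]] [[ 90.8027 364.1992]]
tip [[159.2619 258.2951]]
```

```bash
sed -i 's/^OFFX.*/OFFX=.0076;OFFL=-.003/' h.py; cat > b.py <<'E'
import sys
from h import *
np.set_printoptions(precision=4,suppress=True)
# target of hook bend: x y z yawdeg pitch
x,y,z,yaw,pit=map(float,sys.argv[1:6]);PR=poleR(np.radians(yaw),pit);M=PR.as_matrix()
B=np.array([x,y,z]);g=B-.21*M[:,0]
T=R.from_matrix(np.stack([-M[:,2],M[:,1],np.cross(-M[:,2],M[:,1])],1))
pos=g-OFFX*M[:,2]-OFFL*M[:,0]
o=get_obs();gn,px,py,pz=pole_now(o);print("bend now",gn+.21*px,"tip",gn+.21*px-.038*pz,"px",px,"pz",pz)
delta(pos,T,o)
E
python3 b.py .540 -.13 .343 -90 .45
```

```text
bend now [ 0.6451 -0.0499  0.2769] tip [ 0.6456 -0.0498  0.2389] px [ 0.424  -0.9057  0.0024] pz [-0.0116 -0.0028  0.9999]
now [0.5574 0.1376 0.2688] q [ 0.03  0.5  -0.49  1.61  0.26  1.09 -0.09] t 5.8 F [ 0.8  1.1 -1.6] w 0.164
slide cm [-1.74 -8.45 -2.27] rot [-0.443 -0.087 -0.433] deg 35.8
```

Call:
{"fn": "servo_tool", "kwargs": {"angular": [[-0.09,-0.02,-0.09],[-0.09,-0.02,-0.09],[-0.09,-0.02,-0.09],[-0.09,-0.02,-0.09],[-0.08,-0.01,-0.08],[0,0,0]], "slide": [[-0.3,-1.7,-0.4],[-0.3,-1.7,-0.4],[-0.3,-1.7,-0.4],[-0.3,-1.7,-0.4],[-0.3,-1.2,-0.4],[0,0,0]], "gripper": [0,0,0,0,0,0]}}

```text
time_s: 6.55
eef_pos: [0.5393, 0.0551, 0.246]
ee_rot: [-0.597, -0.377, -0.368, 0.605]
contact_force: [-0.0, 0.6, -1.9]
gripper_width: 0.165
```

```bash
python3 b.py .540 -.13 .343 -90 .45; python3 look.py c 140 80 300 230 4 250 120 430 270 4
```

```text
bend now [ 0.5358 -0.1268  0.3451] tip [ 0.5357 -0.1437  0.3111] px [-0.0169 -0.895   0.4457] pz [0.0028 0.4457 0.8952]
now [0.5393 0.0551 0.246 ] q [-0.25  0.52 -0.2   1.69  0.55  1.21 -0.72] t 6.55 F [-0.   0.6 -1.9] w 0.165
slide cm [ 0.07 -0.2   0.01] rot [0.012 0.005 0.016] deg 1.2
```

View pics/c_scene.png

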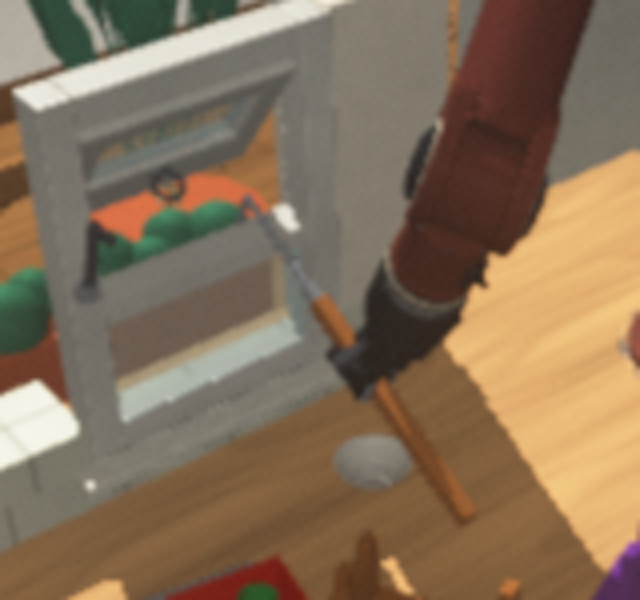

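View pics/c_top.png

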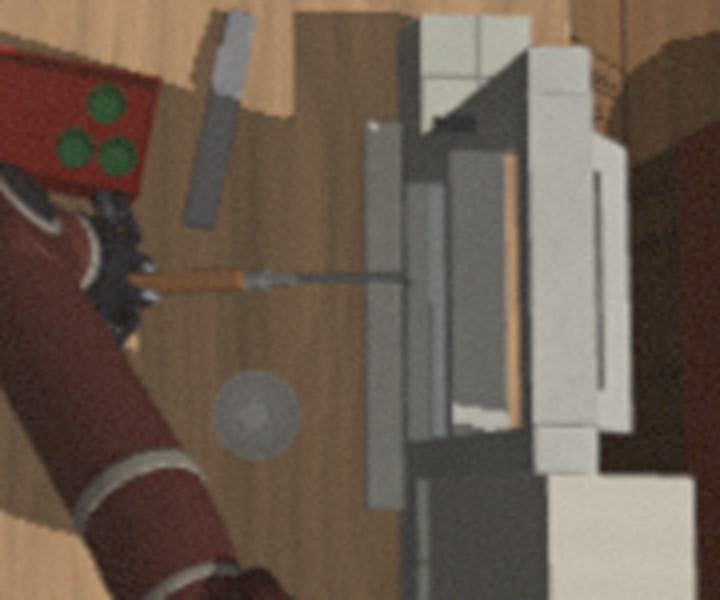

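```bash
cat > chk.py <<'E'
import sys
from h import *
np.set_printoptions(precision=4,suppress=True)
# chk n  su sv (crop px scene) x0 y0 s  tu tv x0 y0 s
n=sys.argv[1];a=list(map(float,sys.argv[2:12]));d=pickle.load(open(n+".pkl","rb"));c=d["scene"][2];ct=d["top"][2]
f=lambda u,v,x,y,s:(x+(u+.5)/s-.5,y+(v+.5)/s-.5)
print("tri",tri(c,f(*a[:5]),ct,f(*a[5:])))
g,px,py,pz=pole_now()
for nm,e in(("outer end",g+px*.2135),("bend",g+px*.21),("tip",g+px*.21-pz*.0415),("tail",g-px*.15)):
    print(nm,e,((proj(c,[e])[0]+.5-a[2:4])*a[4]-.5).round(1),((proj(ct,[e])[0]+.5-a[7:9])*a[9]-.5).round(1))
E
python3 chk.py c 247 201 140 80 4 410 279 250 120 4
```

```text
tri (array([ 0.5333, -0.1399,  0.3371]), np.float64(0.005999360557803912))
outer end [ 0.536  -0.1305  0.3476] [246.2 195.6] [398.3 276.5]
bend [ 0.5361 -0.1274  0.3461] [248.2 198.5] [393.8 276.6]
tip [ 0.5361 -0.1459  0.3089] [239.7 224.8] [406.6 282.8]
tail [0.5429 0.195  0.186 ] [470.  521.7] [-26.3 286.5]
```

Call:
{"fn": "servo_tool", "kwargs": {"angular": [[0.01,0,0.02],[0,0,0],[0,0,0],[0,0,0]], "slide": [[0.1,-3,0],[0,-3,0],[0,-2.5,0],[0,-2,0]], "gripper": [0,0,0,0]}}

```text
time_s: 7.15
eef_pos: [0.5421, -0.0509, 0.2486]
ee_rot: [0.603, 0.38, 0.377, -0.592]
contact_force: [0.6, -0.1, -1.9]
gripper_width: 0.168
```

```bash
python3 b.py .540 -.2464 .343 -90 .45; python3 look.py d 150 90 250 180 6 290 140 430 250 5;python3 chk.py d 247 201 150 90 6 410 279 290 140 5
```

```text
bend now [ 0.543  -0.2347  0.3441] tip [ 0.5435 -0.251   0.3098] px [ 0.0044 -0.9037  0.4281] pz [-0.0148  0.428   0.9036]
now [ 0.5421 -0.0509  0.2486] q [-0.06  0.47 -0.18  1.76  0.59  1.09 -0.54] t 7.15 F [ 0.6 -0.1 -1.9] w 0.168
slide cm [-0.21 -1.24 -0.25] rot [-0.008  0.011 -0.01 ] deg 1.0
tri (array([ 0.5239, -0.2087,  0.3272]), np.float64(0.013125595659819576))
outer end [ 0.5417 -0.2398  0.3462] [203.5 165.9] [476.1 239.4]
bend [ 0.5417 -0.2366  0.3447] [206.5 170.1] [470.2 239.6]
tip [ 0.5422 -0.2545  0.3072] [196.6 210.5] [480.5 246.6]
tail [0.5415 0.0883 0.1897] [530.5 621. ] [-76.4 261.7]
```

View pics/d_scene.png

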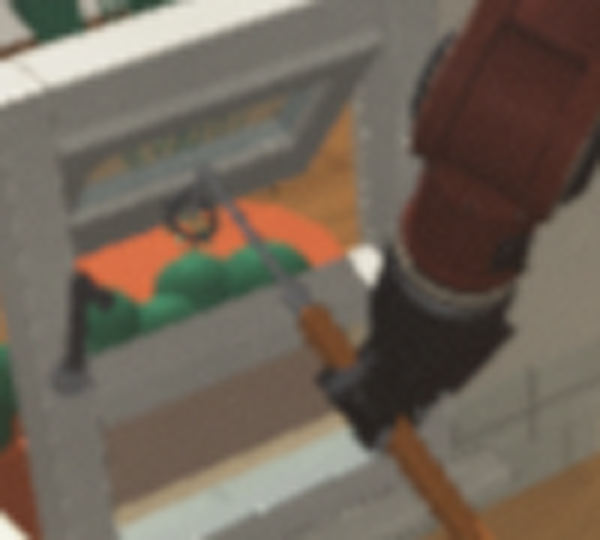

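View pics/d_top.png

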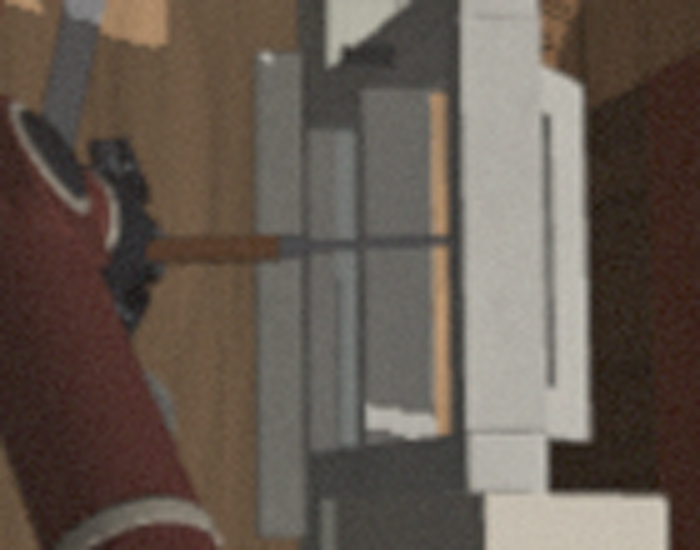

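Call:
{"fn": "servo_tool", "kwargs": {"angular": [[0,0.01,-0.01],[0,0,0]], "slide": [[-0.1,-1.0,-0.2],[0,0,0]], "gripper": [0,0]}}

```text
time_s: 7.5
eef_pos: [0.541, -0.0618, 0.2465]
ee_rot: [-0.597, -0.379, -0.377, 0.598]
contact_force: [-1.7, 1.2, -1.4]
gripper_width: 0.164
```

```bash
python3 b.py .540 -.2464 .343 -90 .45; python3 look.py e 160 100 230 160 8 290 140 430 250 5;python3 chk.py e 247 201 160 100 8 410 279 290 140 5
```

```text
bend now [ 0.5405 -0.2456  0.3421] tip [ 0.5405 -0.2619  0.3078] px [-0.0027 -0.9036  0.4284] pz [0.0003 0.4284 0.9036]
now [ 0.541  -0.0618  0.2465] q [-0.05  0.48 -0.17  1.76  0.59  1.09 -0.53] t 7.5 F [-1.7  1.2 -1.4] w 0.164
slide cm [-0.1  -0.15 -0.04] rot [-0.007  0.001  0.003] deg 0.4
tri (array([ 0.5248, -0.2109,  0.3195]), np.float64(0.013082198746439422))
outer end [ 0.5412 -0.247   0.3433] [184.7 140.4] [486.5 240.8]
bend [ 0.5412 -0.2439  0.3418] [188.6 145.9] [480.6 241.1]
tip [ 0.5413 -0.2616  0.3043] [176.5 199.5] [490.3 248.8]
tail [0.5414 0.0817 0.1881] [618.5 743.2] [-66.8 262.3]
```

View pics/e_scene.png

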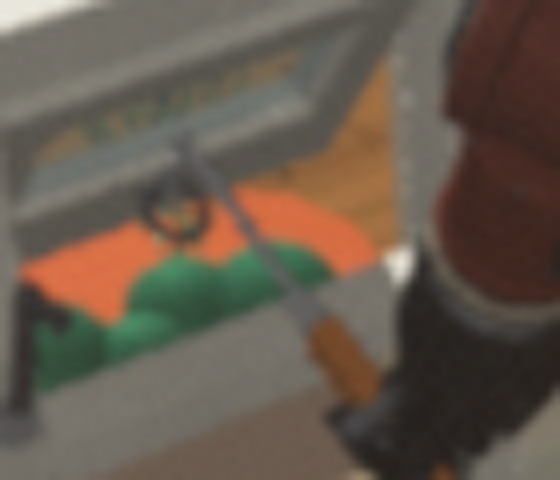

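Call:
{"fn": "servo_tool", "kwargs": {"angular": [[0,0,0],[0,0,0],[0,0,0],[0,0,0],[0,0,0]], "slide": [[-0.1,-0.45,-0.7],[0,-0.45,-0.9],[0,-0.4,-0.9],[0,-0.4,-0.8],[0,0,0]], "gripper": [0,0,0,0,0]}}

```text
time_s: 8.22
eef_pos: [0.5399, -0.0766, 0.2102]
ee_rot: [0.598, 0.378, 0.379, -0.596]
contact_force: [-0.7, 0.1, -1.6]
gripper_width: 0.164
```

```bash
python3 b.py .540 -.262 .310 -90 .45; python3 look.py f 160 100 230 160 8 290 140 430 250 5;python3 chk.py f 247 201 160 100 8 410 279 290 140 5
```

```text
bend now [ 0.5405 -0.2606  0.3053] tip [ 0.5405 -0.2768  0.2709] px [ 0.003  -0.9045  0.4264] pz [-0.0007  0.4264  0.9045]
now [ 0.5399 -0.0766  0.2102] q [-0.03  0.52 -0.16  1.81  0.62  1.   -0.56] t 8.22 F [-0.7  0.1 -1.6] w 0.164
slide cm [ 0.01 -0.24  0.3 ] rot [-0.01  -0.001 -0.003] deg 0.6
tri (array([ 0.5248, -0.2109,  0.3195]), np.float64(0.013082198746439422))
outer end [ 0.5411 -0.2632  0.3075] [174.3 192.3] [494.4 248.4]
bend [ 0.5411 -0.26    0.306 ] [178.2 197.7] [488.7 248.7]
tip [ 0.5412 -0.2777  0.2684] [166.6 249.1] [497.9 255.9]
tail [0.5401 0.0657 0.1527] [600.2 783.1] [-47.3 270.4]
```

View pics/f_scene.png

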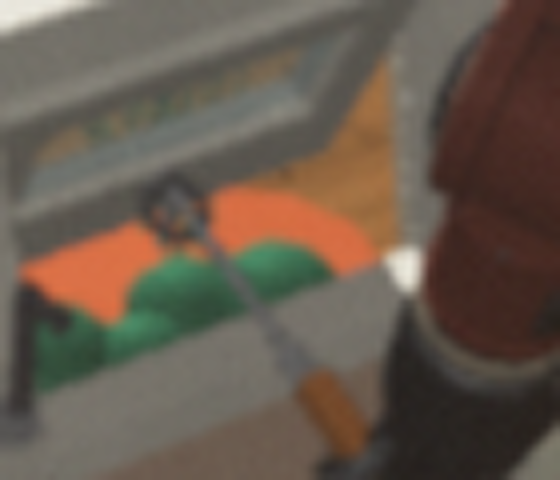

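```bash
cat > pull.py <<'E'
from h import *
np.set_printoptions(precision=3,suppress=True)
o=get_obs();P0=o["eef_pos"];T0=toolR(o)
for th in(.65,.55,.45,.35,.25,.15,.07,0):
    pit=.1+.54*th;s,k=np.sin(th),np.cos(th)
    rc=np.array([.540,-.225+.041*k-.13*s,.420-.041*s-.13*k])
    n=np.array([0,k,-s])  # room-ward
    M=poleR(np.radians(-90),pit).as_matrix()
    B=rc+.0085*n+.017*M[:,2];g=B-.21*M[:,0];T=R.from_matrix(np.stack([-M[:,2],M[:,1],np.cross(-M[:,2],M[:,1])],1))
    p=g-OFFX*M[:,2]-OFFL*M[:,0];print(th,"tcp",p,"slide",(p-P0)*100,"rot",(T*T0.inv()).as_rotvec());P0=p;T0=T
E
python3 pull.py
```

```text
0.65 tcp [ 0.54  -0.074  0.205] slide [-0.053  0.207 -0.617] rot [-0.011  0.001 -0.004]
0.55 tcp [ 0.54  -0.056  0.212] slide [0.    1.765 0.714] rot [0.054 0.    0.   ]
0.45 tcp [ 0.54  -0.039  0.221] slide [0.    1.734 0.872] rot [ 0.054 -0.     0.   ]
0.35 tcp [ 0.54  -0.022  0.231] slide [0.    1.689 1.028] rot [ 0.054  0.    -0.   ]
0.25 tcp [ 0.54  -0.006  0.243] slide [0.    1.628 1.181] rot [0.054 0.    0.   ]
0.15 tcp [0.54  0.01  0.256] slide [0.    1.553 1.331] rot [ 0.054 -0.     0.   ]
0.07 tcp [0.54  0.022 0.268] slide [0.    1.179 1.169] rot [ 0.043  0.    -0.   ]
0 tcp [0.54  0.031 0.279] slide [0.    0.979 1.095] rot [0.038 0.    0.   ]
```

Call:
{"fn": "servo_tool", "kwargs": {"angular": [[0,0,0],[0.027,0,0],[0.027,0,0],[0.027,0,0],[0.027,0,0],[0,0,0]], "slide": [[0,0.4,-0.4],[0,0.9,0.3],[0,0.9,0.35],[0,0.9,0.4],[0,0.9,0.4],[0,0,0]], "gripper": [0,0,0,0,0,0]}}

```text
time_s: 9.07
eef_pos: [0.5412, -0.0346, 0.224]
ee_rot: [0.576, 0.413, 0.411, -0.573]
contact_force: [-0.3, -0.9, -1.2]
gripper_width: 0.164
```

```bash
python3 pull.py|sed -n 1,4p; python3 look.py g 160 100 230 160 8 290 140 430 250 5;python3 chk.py g 247 201 160 100 8 410 279 290 140 5
```

```text
0.65 tcp [ 0.54  -0.074  0.205] slide [-0.117 -3.926 -1.925] rot [-0.125  0.004 -0.002]
0.55 tcp [ 0.54  -0.056  0.212] slide [0.    1.765 0.714] rot [0.054 0.    0.   ]
0.45 tcp [ 0.54  -0.039  0.221] slide [0.    1.734 0.872] rot [ 0.054 -0.     0.   ]
0.35 tcp [ 0.54  -0.022  0.231] slide [0.    1.689 1.028] rot [ 0.054  0.    -0.   ]
tri (array([ 0.5248, -0.2109,  0.3195]), np.float64(0.013082198746439422))
outer end [ 0.5412 -0.2316  0.2984] [211.6 235.8] [440.1 249.4]
bend [ 0.5412 -0.2283  0.2973] [215.6 240.7] [434.3 249.5]
tip [ 0.5414 -0.2417  0.258 ] [208.1 298.5] [437.4 256.8]
tail [0.5407 0.1126 0.1815] [663.2 789.4] [-112.5  263.8]
```

View pics/g_scene.png

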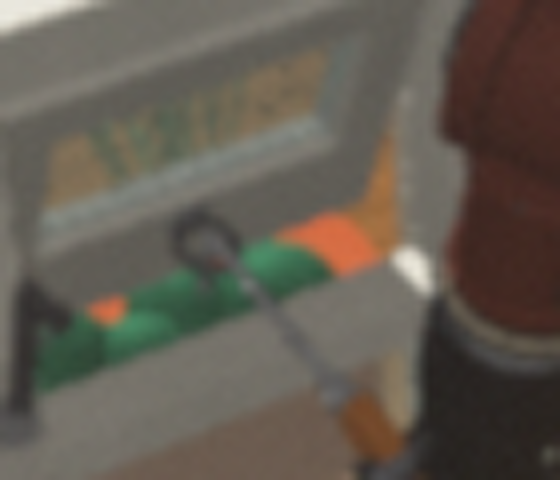

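Call:
{"fn": "servo_tool", "kwargs": {"angular": [[0.027,0,0],[0.027,0,0],[0.027,0,0],[0.027,0,0],[0.027,0,0],[0,0,0]], "slide": [[0,0.8,0.4],[0,0.8,0.5],[0,0.8,0.55],[0,0.8,0.6],[0,0.75,0.6],[0,0,0]], "gripper": [0,0,0,0,0,0]}}

```text
time_s: 9.93
eef_pos: [0.5413, 0.0041, 0.2528]
ee_rot: [0.546, 0.452, 0.45, -0.544]
contact_force: [0.9, -2.0, -0.3]
gripper_width: 0.164
```

```bash
python3 pull.py; python3 look.py i 160 100 230 160 8 290 140 430 250 5;python3 chk.py i 247 201 160 100 8 410 279 290 140 5
```

```text
0.65 tcp [ 0.54  -0.074  0.205] slide [-0.126 -7.8   -4.806] rot [-0.263  0.004 -0.001]
0.55 tcp [ 0.54  -0.056  0.212] slide [0.    1.765 0.714] rot [0.054 0.    0.   ]
0.45 tcp [ 0.54  -0.039  0.221] slide [0.    1.734 0.872] rot [ 0.054 -0.     0.   ]
0.35 tcp [ 0.54  -0.022  0.231] slide [0.    1.689 1.028] rot [ 0.054  0.    -0.   ]
0.25 tcp [ 0.54  -0.006  0.243] slide [0.    1.628 1.181] rot [0.054 0.    0.   ]
0.15 tcp [0.54  0.01  0.256] slide [0.    1.553 1.331] rot [ 0.054 -0.     0.   ]
0.07 tcp [0.54  0.022 0.268] slide [0.    1.179 1.169] rot [ 0.043  0.    -0.   ]
0 tcp [0.54  0.031 0.279] slide [0.    0.979 1.095] rot [0.038 0.    0.   ]
tri (array([ 0.5248, -0.2109,  0.3195]), np.float64(0.013082198746439422))
outer end [ 0.5412 -0.2013  0.2992] [246.5 261. ] [392.4 248.6]
bend [ 0.5412 -0.1978  0.2986] [250.6 265.3] [386.7 248.7]
tip [ 0.5413 -0.2056  0.2578] [248.9 330.8] [381.9 256.2]
tail [0.5408 0.1557 0.2309] [726.3 755.1] [-174.2  254.2]
```

View pics/i_scene.png

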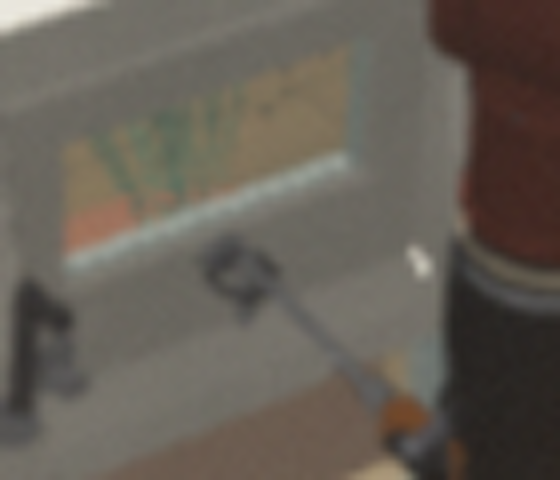

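Call:
{"fn": "servo_tool", "kwargs": {"angular": [[0.025,0,0],[0.025,0,0],[0.025,0,0],[0.025,0,0],[0,0,0]], "slide": [[0,0.7,0.6],[0,0.7,0.6],[0,0.6,0.5],[0,0.5,0.45],[0,0,0]], "gripper": [0,0,0,0,0]}}

```text
time_s: 10.65
eef_pos: [0.541, 0.0272, 0.2758]
ee_rot: [0.522, 0.479, 0.476, -0.521]
contact_force: [-0.3, -2.5, -0.0]
gripper_width: 0.165
```

```bash
python3 b.py .540 -.1755 .308 -90 .1
```

```text
bend now [ 0.5407 -0.1784  0.3016] tip [ 0.5409 -0.1817  0.2637] px [-0.0013 -0.9961  0.0882] pz [-0.0032  0.0882  0.9961]
now [0.541  0.0272 0.2758] q [ 0.09  0.43 -0.34  1.68  0.26  1.09 -0.35] t 10.65 F [-0.3 -2.5 -0. ] w 0.165
slide cm [-0.1   0.25  0.4 ] rot [-0.012  0.003  0.001] deg 0.7
```

Call:
{"fn": "servo_tool", "kwargs": {"angular": [[0,0,0],[0,0,0]], "slide": [[0,0.3,0.2],[0,0.3,0]], "gripper": [0,0]}}

```text
time_s: 10.9
eef_pos: [0.5406, 0.033, 0.2771]
ee_rot: [-0.522, -0.478, -0.477, 0.522]
contact_force: [-0.2, -5.4, 0.2]
gripper_width: 0.162
```

Call:
{"fn": "servo_tool", "kwargs": {"angular": [[0,0,0],[0,0,0]], "slide": [[0,0.3,0],[0,0.3,0]], "gripper": [0,0]}}

```text
time_s: 11.15
eef_pos: [0.5405, 0.0352, 0.2767]
ee_rot: [-0.523, -0.476, -0.475, 0.524]
contact_force: [0.1, -10.9, 0.2]
gripper_width: 0.163
```

```bash
python3 b.py .540 -.1755 .308 -90 .1;python3 look.py j 160 100 230 160 8 290 140 430 250 5;python3 chk.py j 247 201 160 100 8 410 279 290 140 5
```

```text
bend now [ 0.54   -0.1701  0.3043] tip [ 0.54   -0.1738  0.2665] px [-0.0025 -0.9953  0.0965] pz [-0.0001  0.0965  0.9953]
now [0.5405 0.0352 0.2767] q [ 0.07  0.43 -0.34  1.67  0.26  1.1  -0.37] t 11.15 F [  0.1 -10.9   0.2] w 0.163
slide cm [-0.05 -0.55  0.3 ] rot [-0.003  0.     0.002] deg 0.2
tri (array([ 0.5248, -0.2109,  0.3195]), np.float64(0.013082198746439422))
outer end [ 0.54   -0.1736  0.3044] [280.2 275.7] [350.7 248.9]
bend [ 0.54   -0.1701  0.3041] [284.4 279.5] [345.1 248.9]
tip [ 0.54   -0.1741  0.2628] [286.8 349.8] [335.4 256.7]
tail [0.5409 0.1882 0.2694] [777.5 724.6] [-223.2  246.3]
```

View pics/j_scene.png

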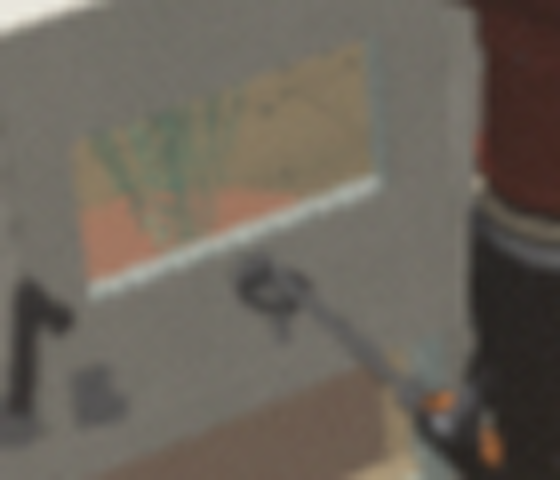

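Call:
{"fn": "servo_tool", "kwargs": {"angular": [[0,0,0],[0,0,0]], "slide": [[0,0.5,0],[0,0.4,0]], "gripper": [0,0]}}

```text
time_s: 11.5
eef_pos: [0.5409, 0.0351, 0.2755]
ee_rot: [-0.525, -0.473, -0.47, 0.529]
contact_force: [2.3, -9.7, -2.1]
gripper_width: 0.163
```

```bash
python3 b.py .540 -.1755 .308 -90 .1;python3 look.py k 150 90 240 170 7 290 140 430 250 5;python3 - <<'E'
from h import *
d=pickle.load(open("k.pkl","rb"));p,z,c=d["scene"];X=cloud(c,z).reshape(-1,3)
m=(X[:,2]>.25)&(X[:,2]<.295)&(X[:,0]>.44)&(X[:,0]<.52)&(abs(X[:,1]+.2)<.04);print(m.sum(),np.percentile(X[m][:,1],[5,25,50,75,95]))
m=(X[:,2]>.25)&(X[:,2]<.42)&(X[:,0]>.66)&(X[:,0]<.69)&(abs(X[:,1]+.2)<.008);print("jamb",m.sum(),np.percentile(X[m][:,1],[5,50,95]))
m=(X[:,2]>.25)&(X[:,2]<.42)&(X[:,0]>.395)&(X[:,0]<.418)&(abs(X[:,1]+.2)<.015);print("jambR",m.sum(),np.percentile(X[m][:,1],[5,50,95]))
E
```

```text
bend now [ 0.5394 -0.1698  0.3061] tip [ 0.5393 -0.174   0.2683] px [-0.0074 -0.9938  0.1109] pz [0.0023 0.1109 0.9938]
now [0.5409 0.0351 0.2755] q [ 0.06  0.44 -0.33  1.67  0.27  1.1  -0.38] t 11.5 F [ 2.3 -9.7 -2.1] w 0.163
slide cm [-0.09 -0.53  0.42] rot [ 0.011 -0.002  0.008] deg 0.8
153 [-0.20719716 -0.20459206 -0.20291326 -0.20115439 -0.19880327]
jamb 301 [-0.20625018 -0.20189719 -0.19399652]
jambR 67 [-0.20570698 -0.2017241  -0.19620448]
```

View pics/k_scene.png

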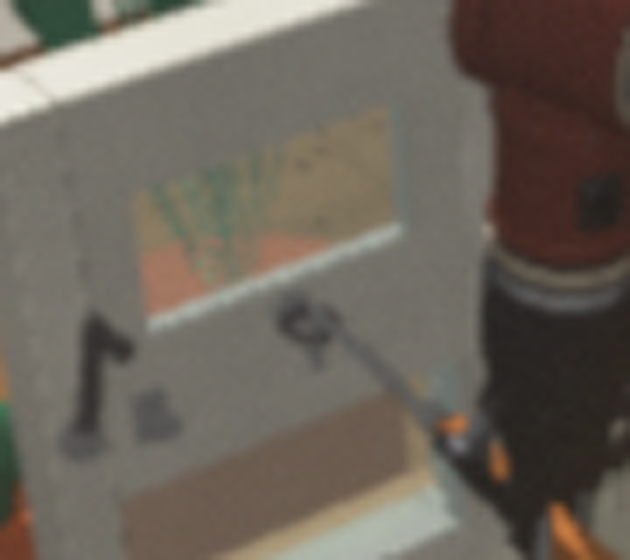

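Call:
{"fn": "servo_tool", "kwargs": {"angular": [[0,0,0],[0,0,0],[0,0,0],[0,0,0],[0,0,0],[0,0,0]], "slide": [[0,-0.7,0],[0,0,0],[0,0.08,1],[0,0.1,1.2],[0,0.1,1.2],[0,0.1,1.2]], "gripper": [0,0,0,0,0,0]}}

```text
time_s: 12.35
eef_pos: [0.5399, 0.0406, 0.3234]
ee_rot: [-0.523, -0.474, -0.475, 0.525]
contact_force: [0.1, -0.4, -1.1]
gripper_width: 0.167
```

```bash
python3 b.py .540 -.1755 .308 -90 .1;python3 look.py l 150 90 240 170 7 290 140 430 250 5;python3 chk.py l 247 201 150 90 7 410 279 290 140 5
```

```text
bend now [ 0.54   -0.1646  0.3515] tip [ 0.5399 -0.1683  0.3136] px [ 0.0004 -0.9951  0.099 ] pz [0.0033 0.099  0.9951]
now [0.5399 0.0406 0.3234] q [ 0.06  0.4  -0.35  1.59  0.24  1.21 -0.35] t 12.35 F [ 0.1 -0.4 -1.1] w 0.167
slide cm [ 0.01 -1.09 -4.36] rot [-0.001 -0.003 -0.   ] deg 0.2
tri (array([ 0.5316, -0.2115,  0.3464]), np.float64(0.03774512844906893))
outer end [ 0.5408 -0.1678  0.3527] [312.4 237.5] [361.1 237.8]
bend [ 0.5408 -0.1643  0.3523] [316.2 240.9] [355.2 237.8]
tip [ 0.5408 -0.1684  0.311 ] [318.2 305.3] [345.  246.2]
tail [0.5407 0.1939 0.3168] [760.6 631. ] [-232.5  237.2]
```

View pics/l_scene.png

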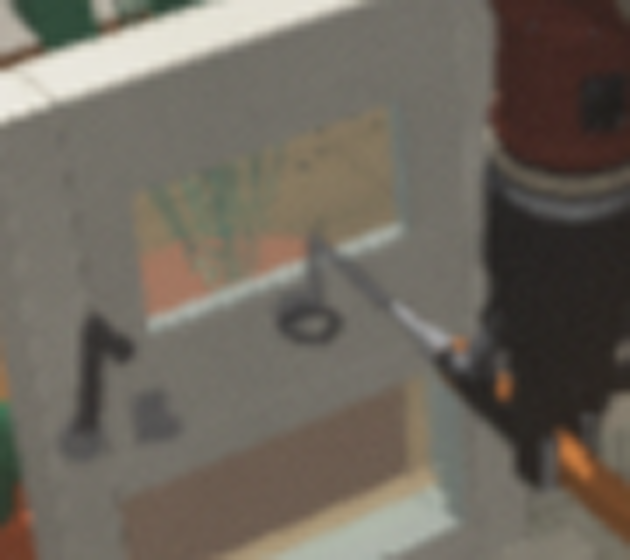

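View pics/l_top.png

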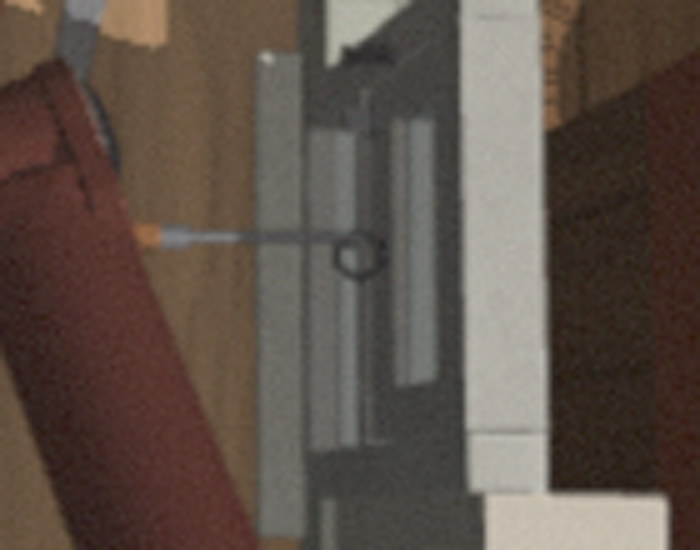

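Call:
{"fn": "servo_tool", "kwargs": {"angular": [[0,0,0],[0,0,0],[-0.03,0,-0.06],[-0.03,0,-0.08],[-0.03,0,-0.08],[0,0,-0.04]], "slide": [[0,2,0.5],[0,2.5,0],[4,1,0],[5,0,0],[5,0,0],[4,0,0]], "gripper": [0,0,0,0,0,0]}}

```text
time_s: 13.2
eef_pos: [0.7209, 0.1099, 0.3303]
ee_rot: [-0.471, -0.508, -0.388, 0.608]
contact_force: [-0.0, 0.1, -0.7]
gripper_width: 0.161
```

```bash
python3 b.py .690 -.14 .351 -105 0;python3 look.py m 140 80 300 230 4 250 110 430 250 4;python3 chk.py m 247 201 140 80 4 410 279 250 110 4
```

```text
bend now [ 0.6691 -0.0855  0.3756] tip [ 0.6676 -0.0922  0.3382] px [-0.2514 -0.9505  0.1827] pz [0.0399 0.1784 0.9832]
now [0.7209 0.1099 0.3303] q [-0.16  0.77 -0.24  0.89  0.32  1.6  -0.6 ] t 13.2 F [-0.   0.1 -0.7] w 0.161
slide cm [ 2.27 -5.    1.31] rot [ 0.179 -0.04  -0.004] deg 10.5
tri (array([ 0.5532, -0.1283,  0.3538]), np.float64(0.02880376400860927))
outer end [ 0.6694 -0.0901  0.3725] [138.8 243.1] [350.4 137.1]
bend [ 0.6703 -0.0868  0.3718] [140.1 245.8] [345.8 136.1]
tip [ 0.6685 -0.0942  0.3311] [142.7 281.4] [345.  150.1]
tail [0.7611 0.2552 0.3053] [294.2 577.4] [-98.4  37.8]
```

View pics/m_scene.png

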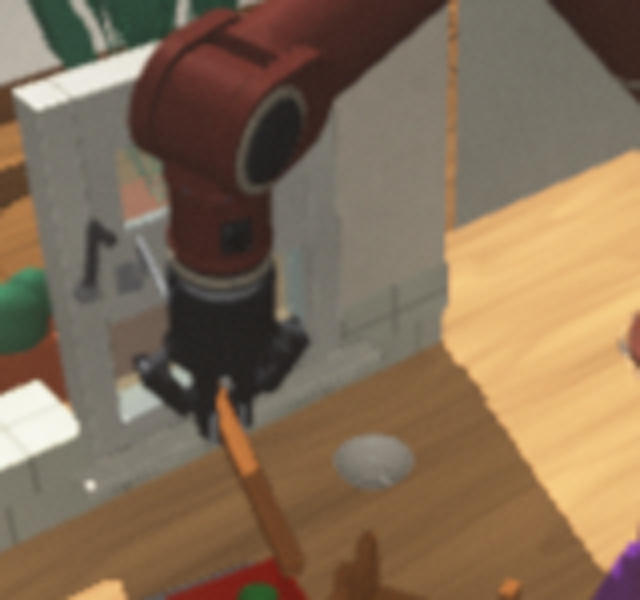

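View pics/m_top.png

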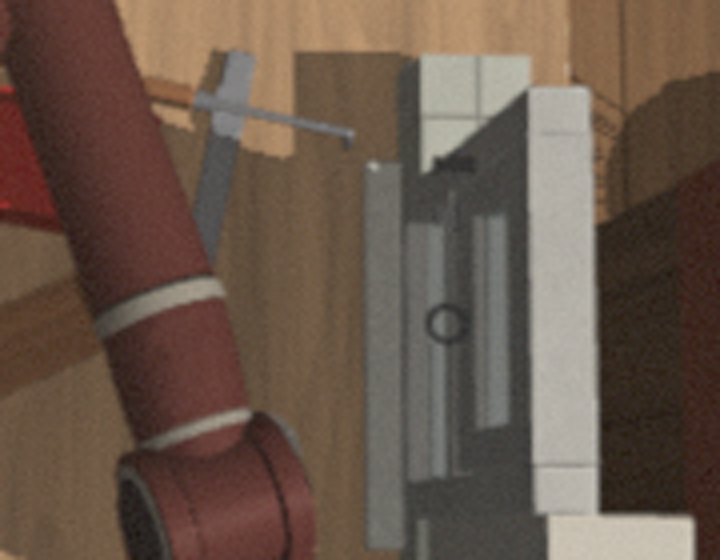

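Call:
{"fn": "servo_tool", "kwargs": {"angular": [[0.09,-0.02,0],[0.09,-0.02,0],[0,0,0]], "slide": [[1.2,-2.5,0.7],[1.2,-2.5,0.7],[0,0,0]], "gripper": [0,0,0]}}

```text
time_s: 13.68
eef_pos: [0.7452, 0.0647, 0.3378]
ee_rot: [-0.43, -0.558, -0.437, 0.559]
contact_force: [-0.7, 1.1, -1.2]
gripper_width: 0.162
```

```bash
python3 b.py .690 -.14 .351 -105 0;python3 look.py n 140 80 240 180 6 300 110 420 210 6;python3 chk.py n 247 201 140 80 6 410 279 300 110 6
python3 - <<'E'
from h import *
d=pickle.load(open("n.pkl","rb"));c=d["scene"][2];ct=d["top"][2]
for f in(1.2,1.3,1.4):
    for dd in(.010,.024,.037):
        k=np.array([.540+.135-.068*np.cos(f),-.201+dd,.265+.068*np.sin(f)]);print("latch",f,dd,(proj(c,[k])[0]-[140,80])*6, (proj(ct,[k])[0]-[300,110])*6)
E
```

```text
bend now [ 0.694  -0.1359  0.3441] tip [ 0.6937 -0.1356  0.3061] px [-0.2477 -0.9688 -0.0062] pz [ 0.0064 -0.008   0.9999]
now [0.7452 0.0647 0.3378] q [ 0.    0.77 -0.31  0.86  0.2   1.54 -0.48] t 13.68 F [-0.7  1.1 -1.2] w 0.162
slide cm [-0.16 -0.48  0.56] rot [-0.008 -0.006 -0.012] deg 0.9
tri (array([ 0.6108, -0.1576,  0.4293]), np.float64(0.02738471579903454))
outer end [ 0.6933 -0.1336  0.3427] [138.2 390.2] [298.  174.5]
bend [ 0.6942 -0.1302  0.3428] [139.9 393.3] [291.4 172.8]
tip [ 0.6938 -0.1297  0.3013] [150.5 453. ] [272.9 191.7]
tail [0.7805 0.2193 0.3462] [358.4 781. ] [-381.3   -0.4]
latch 1.2 0.01 [153.00422459 340.25310389] [400.45006709 260.76100181]
latch 1.2 0.024 [165.13468223 350.34323777] [373.54306505 260.40099421]
latch 1.2 0.037 [176.5214754  359.81479037] [348.55998298 260.06672809]
latch 1.3 0.01 [143.06028178 340.90999793] [401.35450108 247.73835991]
latch 1.3 0.024 [155.17366095 351.03629311] [374.42024508 247.37852688]
latch 1.3 0.037 [166.54481916 360.54212157] [349.4118598  247.04442287]
latch 1.4 0.01 [132.93243953 342.6097566 ] [401.91822984 234.61038746]
latch 1.4 0.024 [145.02470288 352.77592196] [374.96957671 234.25090577]
latch 1.4 0.037 [156.37640793 362.31948772] [349.94782479 233.91712798]
```

View pics/n_scene.png

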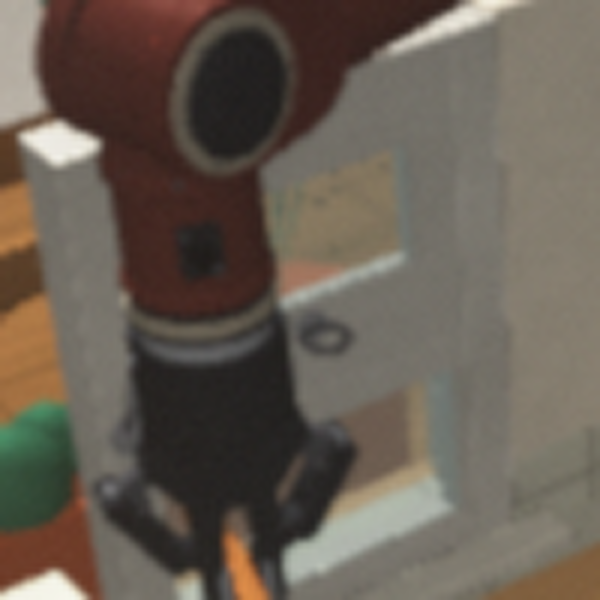

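View pics/n_top.png

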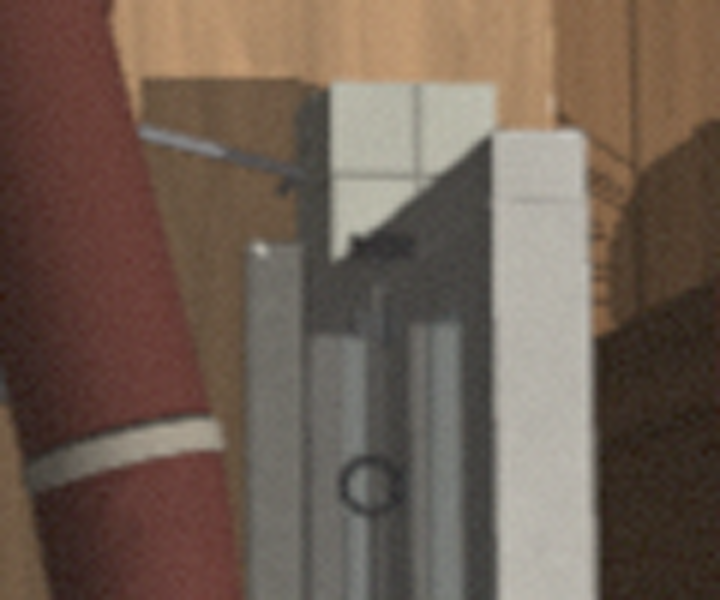

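Call:
{"fn": "servo_tool", "kwargs": {"angular": [[0,0,-0.01],[0,0,0],[0,0,0]], "slide": [[0,-1.5,0.7],[-0.3,-2.5,0.3],[0,-0.8,0]], "gripper": [0,0,0]}}

```text
time_s: 14.15
eef_pos: [0.7391, 0.0249, 0.3481]
ee_rot: [-0.429, -0.557, -0.441, 0.558]
contact_force: [-0.3, -0.5, -0.8]
gripper_width: 0.164
```

```bash
python3 b.py .680 -.178 .351 -105 0;python3 look.py o 140 80 240 180 6 300 110 420 210 6;python3 chk.py o 247 201 140 80 6 410 279 300 110 6
```

```text
bend now [ 0.6888 -0.1759  0.3538] tip [ 0.6884 -0.1754  0.3158] px [-0.2436 -0.9698 -0.0094] pz [ 0.0105 -0.0123  0.9999]
now [0.7391 0.0249 0.3481] q [ 0.06  0.75 -0.31  0.87  0.2   1.55 -0.42] t 14.15 F [-0.3 -0.5 -0.8] w 0.164
slide cm [-0.56 -0.3  -0.47] rot [-0.012 -0.01  -0.016] deg 1.3
tri (array([ 0.6108, -0.1576,  0.4293]), np.float64(0.02738471579903454))
outer end [ 0.6881 -0.1783  0.353 ] [104.4 338.4] [389.8 181.1]
bend [ 0.6889 -0.1749  0.353 ] [106.  341.4] [383.2 179.3]
tip [ 0.6884 -0.1743  0.3116] [117.3 401.1] [361.7 198.3]
tail [0.7764 0.1743 0.3569] [310.8 710.7] [-294.8    2.3]
```

View pics/o_top.png

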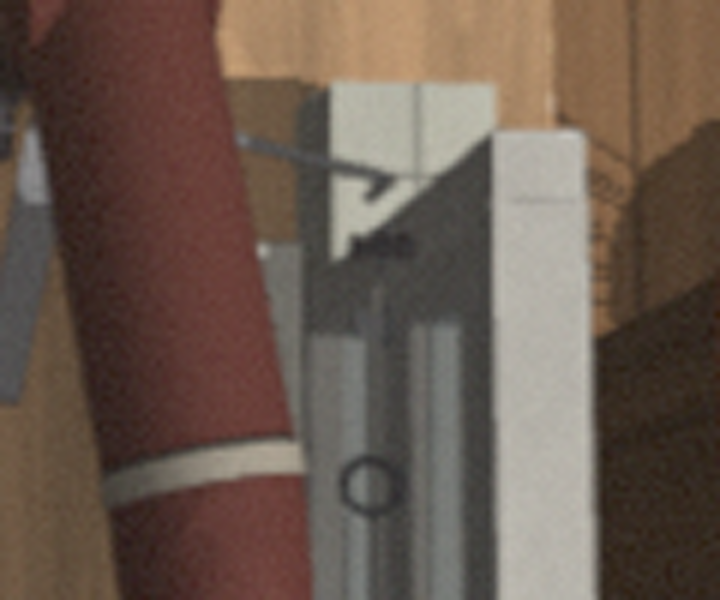

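Call:
{"fn": "servo_tool", "kwargs": {"angular": [[0,-0.01,-0.01],[0,0,0],[0,0,0],[0,0,0]], "slide": [[-1.1,-0.2,-0.1],[-1.1,0,-0.1],[-1.3,0,-0.5],[0,0,0]], "gripper": [0,0,0,0]}}

```text
time_s: 14.75
eef_pos: [0.7032, 0.0266, 0.3396]
ee_rot: [0.428, 0.562, 0.438, -0.555]
contact_force: [0.7, -0.5, -0.8]
gripper_width: 0.161
```

```bash
python3 b.py .6527 -.178 .3456 -105 0;python3 look.py q 140 80 240 180 6 300 110 420 210 6;python3 chk.py q 247 201 140 80 6 410 279 300 110 6
```

```text
bend now [ 0.6516 -0.1739  0.3439] tip [ 0.6515 -0.1733  0.3059] px [-0.2494 -0.9683 -0.0162] pz [ 0.001  -0.017   0.9999]
now [0.7032 0.0266 0.3396] q [ 0.09  0.67 -0.33  1.06  0.18  1.44 -0.45] t 14.75 F [ 0.7 -0.5 -0.8] w 0.161
slide cm [ 0.31 -0.47 -0.16] rot [-0.017 -0.001 -0.01 ] deg 1.1
tri (array([ 0.6108, -0.1576,  0.4293]), np.float64(0.02738471579903454))
outer end [ 0.6515 -0.1774  0.3438] [162.2 331.1] [384.5 254.7]
bend [ 0.6524 -0.174   0.3439] [163.9 334. ] [377.9 252.9]
tip [ 0.6524 -0.1733  0.3024] [173.3 393.3] [356.4 268.8]
tail [0.7424 0.1745 0.3498] [371.5 692.5] [-296.1   70.5]
```

View pics/q_top.png

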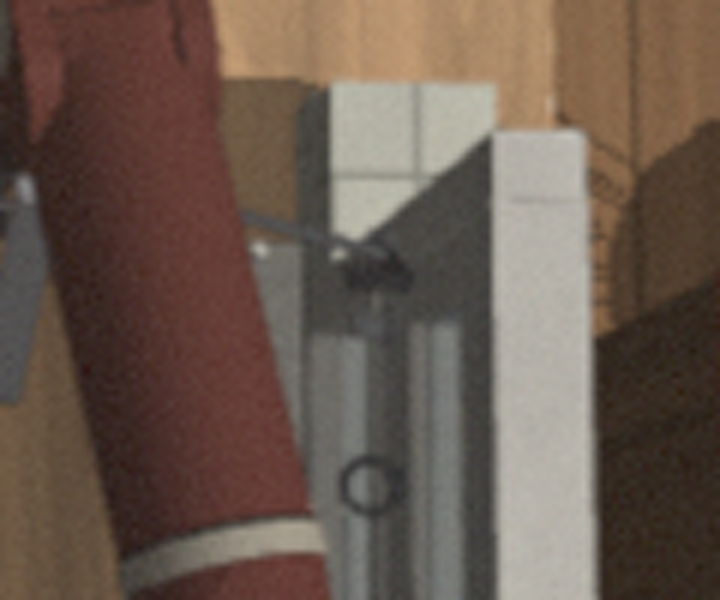

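Call:
{"fn": "servo_tool", "kwargs": {"angular": [[-0.01,0,0],[0,0,0],[0,0,0],[0,0,0],[0,0,0]], "slide": [[-1.0,-0.3,-0.5],[-0.9,0,-0.8],[-0.7,0,-0.9],[-0.5,0,-0.7],[0,0,0]], "gripper": [0,0,0,0,0]}}

```text
time_s: 15.48
eef_pos: [0.6763, 0.0252, 0.31]
ee_rot: [0.432, 0.562, 0.435, -0.555]
contact_force: [0.4, -0.6, -1.6]
gripper_width: 0.158
```

```bash
python3 b.py .6238 -.178 .3176 -105 0;python3 look.py r 140 80 240 180 6 300 110 420 210 6;python3 chk.py r 247 201 140 80 6 410 279 300 110 6
python3 - <<'E'
from h import *
ct=get_calibration("top")
for f in(.2,.3,.4,.5,.6,.7,.8):
        k=np.array([.540+.135-.068*np.cos(f),-.201+.037,.265+.068*np.sin(f)]);print("latch cap",f,(proj(ct,[k])[0]-[300,110])*6)
E
```

```text
bend now [ 0.625  -0.1754  0.3155] tip [ 0.6252 -0.1751  0.2775] px [-0.2476 -0.9688 -0.0104] pz [-0.0059 -0.0092  0.9999]
now [0.6763 0.0252 0.31  ] q [ 0.1   0.63 -0.33  1.22  0.19  1.32 -0.46] t 15.47 F [ 0.4 -0.6 -1.6] w 0.158
slide cm [ 0.11 -0.32 -0.  ] rot [-0.009  0.006 -0.012] deg 0.9
tri (array([ 0.6108, -0.1576,  0.4293]), np.float64(0.02738471579903454))
outer end [ 0.6244 -0.1788  0.3159] [206.2 354.2] [374.1 316.3]
bend [ 0.6253 -0.1754  0.316 ] [207.9 357.1] [367.6 314.6]
tip [ 0.6256 -0.175   0.2745] [215.6 414.6] [347.3 328. ]
tail [0.7146 0.1733 0.3199] [420.6 713.4] [-295.1  137.4]
latch cap 0.2 [326.62878473 355.56603559]
latch cap 0.3 [329.53975092 350.42530023]
latch cap 0.4 [332.36950948 344.10037162]
latch cap 0.5 [335.08679039 336.64376729]
latch cap 0.6 [337.66086562 328.12241807]
latch cap 0.7 [340.06199753 318.61738548]
latch cap 0.8 [342.26190108 308.22329339]
```

View pics/r_top.png

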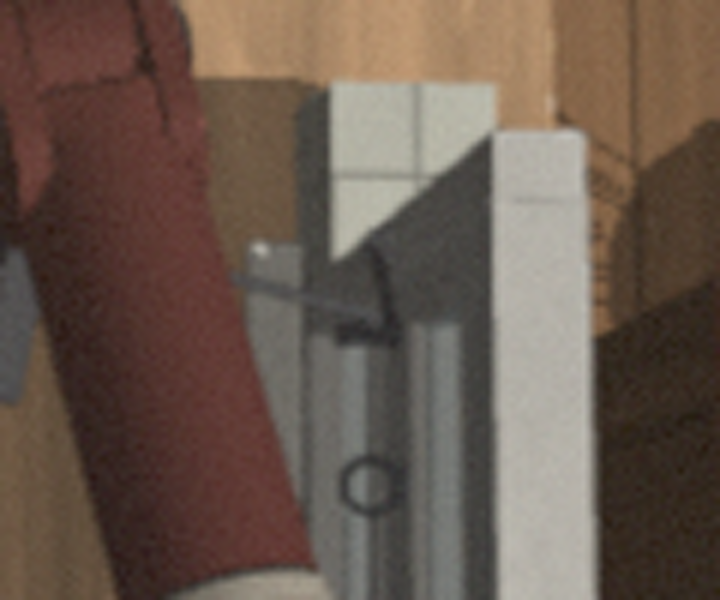

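View pics/r_scene.png

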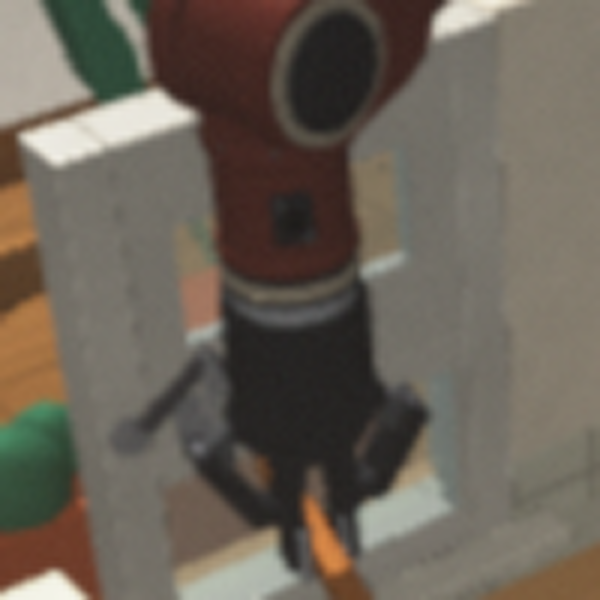

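```bash
python3 - <<'E'
from h import *
np.set_printoptions(precision=4,suppress=True)
d=pickle.load(open("l.pkl","rb"));c=d["scene"][2];ct=d["top"][2]
def ony(u,v,y):
    o,dd=ray(c,150+(u+.5)/7-.5,90+(v+.5)/7-.5);return o+dd*(y-o[1])/dd[1]
for q in [(132,405),(132,440),(182,430),(165,390),(155,395)]:
    print(q,ony(*q,-.195),ony(*q,-.185))
print("ring tri",tri(c,(150+310.5/7-.5,90+323.5/7-.5),ct,(290+359.5/5-.5,140+257.5/5-.5)))
E
python3 b.py .594 -.16 .362 -135 0
```

```text
(132, 405) [ 0.6433 -0.195   0.2769] [ 0.6482 -0.185   0.2844]
(132, 440) [ 0.6463 -0.195   0.2558] [ 0.6512 -0.185   0.2635]
(182, 430) [ 0.6164 -0.195   0.2492] [ 0.6216 -0.185   0.2569]
(165, 390) [ 0.6231 -0.195   0.2778] [ 0.6282 -0.185   0.2853]
(155, 395) [ 0.6293 -0.195   0.2773] [ 0.6343 -0.185   0.2847]
ring tri (array([ 0.5373, -0.1829,  0.291 ]), np.float64(0.001964869447925971))
bend now [ 0.6253 -0.1754  0.316 ] tip [ 0.6256 -0.175   0.278 ] px [-0.248  -0.9687 -0.0109] pz [-0.0071 -0.0095  0.9999]
now [0.6767 0.0252 0.3106] q [ 0.1   0.63 -0.33  1.22  0.19  1.32 -0.46] t 15.57 F [-1.3  0.7 -1. ] w 0.162
slide cm [ 6.37 -3.88  4.38] rot [-0.007  0.009 -0.535] deg 30.6
```

Call:
{"fn": "servo_tool", "kwargs": {"angular": [[0,0,0],[0,0,0],[0,0,0],[0,0,-0.14],[0,0,-0.14],[0,0,-0.14],[0,0,-0.12]], "slide": [[0.3,0.2,1.2],[0,0.5,2],[0,1.5,1.7],[1.7,-1.0,0],[1.7,-1.0,0],[1.6,-1.5,0],[1.5,-1.5,0]], "gripper": [0,0,0,0,0,0,0]}}

```text
time_s: 16.45
eef_pos: [0.7492, 0.0013, 0.3708]
ee_rot: [0.266, 0.665, 0.263, -0.647]
contact_force: [0.3, 0.2, -1.4]
gripper_width: 0.161
```

```bash
python3 b.py .594 -.16 .362 -135 0;python3 look.py s 140 80 240 180 6 300 110 420 210 6;python3 chk.py s 247 201 140 80 6 410 279 300 110 6
```

```text
bend now [ 0.6    -0.1424  0.3738] tip [ 0.601  -0.1421  0.3358] px [-0.7199 -0.6938 -0.0225] pz [-0.0247 -0.0069  0.9997]
now [0.7492 0.0013 0.3708] q [ 0.04  0.74 -0.19  0.82  0.12  1.57 -0.9 ] t 16.45 F [ 0.3  0.2 -1.4] w 0.161
slide cm [-0.89 -1.49 -1.64] rot [-0.007  0.025  0.019] deg 1.8
tri (array([ 0.6108, -0.1576,  0.4293]), np.float64(0.02738471579903454))
outer end [ 0.5981 -0.147   0.3728] [262.5 280.1] [340.5 346.8]
bend [ 0.6006 -0.1446  0.3728] [261.1 283.1] [335.7 341.8]
tip [ 0.6016 -0.1444  0.3314] [266.8 344. ] [315.9 353.6]
tail [0.8596 0.1053 0.3803] [ 76.1 671.6] [-157.2 -168. ]
```

View pics/s_top.png

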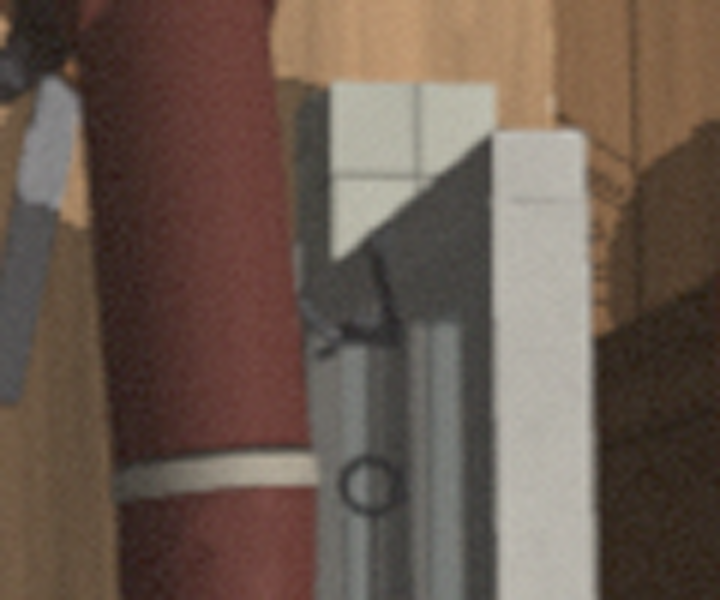

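View pics/s_scene.png

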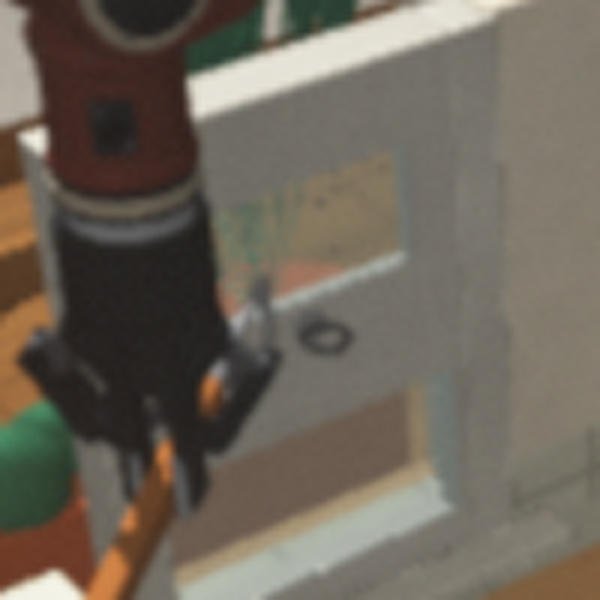

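Call:
{"fn": "servo_tool", "kwargs": {"angular": [[0,0.02,0.02],[0,0,0],[0,0,0]], "slide": [[-0.8,-2.0,-0.5],[0,-2.4,-0.3],[0,0,0]], "gripper": [0,0,0]}}

```text
time_s: 16.92
eef_pos: [0.7416, -0.0438, 0.3631]
ee_rot: [0.272, 0.655, 0.275, -0.649]
contact_force: [0.1, 0.7, -0.8]
gripper_width: 0.164
```

```bash
python3 b.py .594 -.19 .362 -135 0;python3 look.py t 140 80 240 180 6 300 110 420 210 6;python3 chk.py t 247 201 140 80 6 410 279 300 110 6
```

```text
bend now [ 0.5964 -0.1915  0.3687] tip [ 0.5967 -0.1912  0.3307] px [-0.7008 -0.7133 -0.0099] pz [-0.006 -0.008  1.   ]
now [ 0.7416 -0.0438  0.3631] q [ 0.11  0.74 -0.19  0.84  0.12  1.56 -0.82] t 16.93 F [ 0.1  0.7 -0.8] w 0.164
slide cm [-0.12  0.02 -0.87] rot [-0.008  0.006 -0.009] deg 0.8
tri (array([ 0.6108, -0.1576,  0.4293]), np.float64(0.02738471579903454))
outer end [ 0.5947 -0.1909  0.3684] [228.3 254.3] [425.7 355.9]
bend [ 0.5972 -0.1884  0.3685] [227.  257.2] [420.7 351.1]
tip [ 0.5974 -0.1879  0.327 ] [234.6 317.1] [397.9 364. ]
tail [0.8484 0.0694 0.373 ] [ 62.2 635.9] [ -88.2 -140.9]
```

View pics/t_top.png

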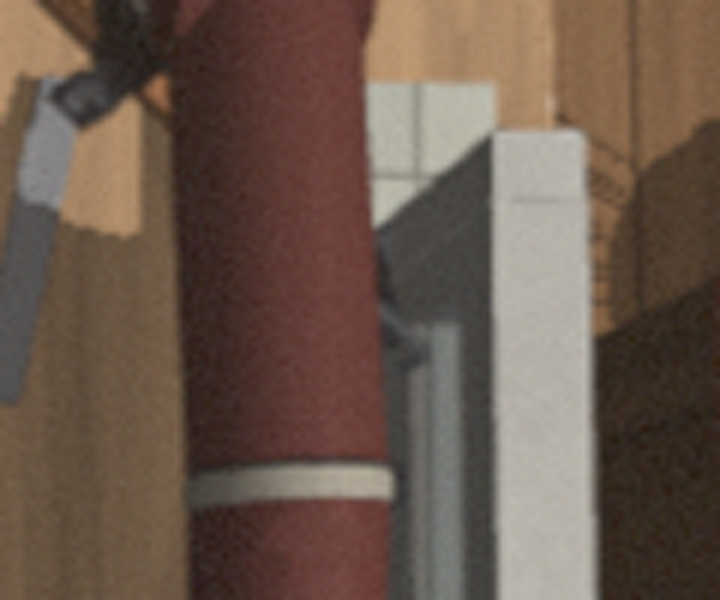

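View pics/t_scene.png

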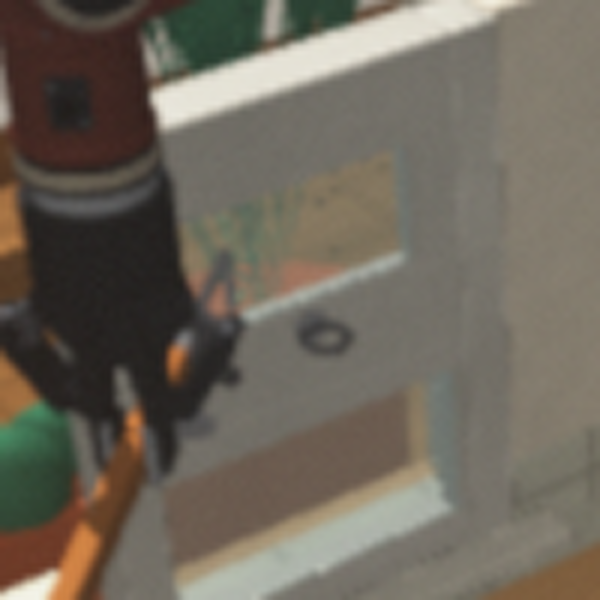

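Call:
{"fn": "servo_tool", "kwargs": {"angular": [[0,0,0],[0,0,0],[0,0,0],[0,0,0],[0,0,0]], "slide": [[-0.3,0,-1.0],[0,0,-1.5],[0,0,-1.5],[0,0,-1],[0,0,0]], "gripper": [0,0,0,0,0]}}

```text
time_s: 17.65
eef_pos: [0.739, -0.0313, 0.3146]
ee_rot: [0.274, 0.656, 0.283, -0.644]
contact_force: [-0.3, -0.3, -1.4]
gripper_width: 0.17
```

```bash
python3 b.py .594 -.19 .274 -135 0;python3 look.py u 140 80 240 180 6 300 110 420 210 6;python3 chk.py u 247 201 140 80 6 410 279 300 110 6;python3 - <<'E'
from h import *
c=get_calibration("scene")
for f in(0,.1,.2,.3,.4,.5,.6):
        k=np.array([.540+.135-.068*np.cos(f),-.201+.037,.265+.068*np.sin(f)]);print("latch cap",f,(proj(c,[k])[0]-[140,80])*6)
E
```

```text
bend now [ 0.5961 -0.1811  0.3178] tip [ 0.5965 -0.1804  0.2798] px [-0.6902 -0.7233 -0.0211] pz [-0.0107 -0.019   0.9998]
now [ 0.739  -0.0313  0.3146] q [ 0.11  0.74 -0.2   0.97  0.12  1.43 -0.82] t 17.65 F [-0.3 -0.3 -1.4] w 0.17
slide cm [ 0.13 -1.24 -4.82] rot [-0.019  0.011 -0.023] deg 1.8
tri (array([ 0.6108, -0.1576,  0.4293]), np.float64(0.02738471579903454))
outer end [ 0.5942 -0.1838  0.3187] [244.2 329.7] [386.  372.7]
bend [ 0.5966 -0.1813  0.3188] [243.1 332.7] [381.1 368. ]
tip [ 0.5971 -0.1805  0.2773] [250.1 390.4] [359.6 379.5]
tail [0.8451 0.079  0.327 ] [ 92.1 714.4] [-113.7 -104.8]
latch cap 0 [250.32268469 421.96299797]
latch cap 0.1 [248.7115143  413.05666222]
latch cap 0.2 [246.15835387 404.5781564 ]
latch cap 0.3 [242.67807917 396.61232247]
latch cap 0.4 [238.29439644 389.24106635]
latch cap 0.5 [233.04002701 382.54248795]
latch cap 0.6 [226.95681373 376.58996549]
```

View pics/u_scene.png

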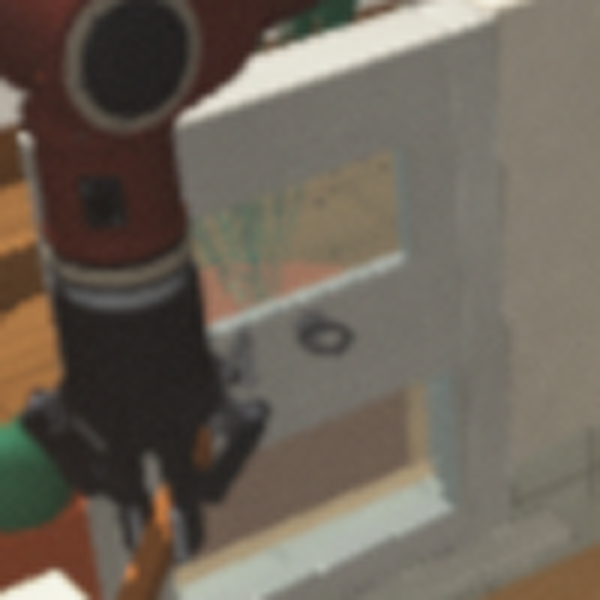

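Call:
{"fn": "servo_tool", "kwargs": {"angular": [[-0.02,0.01,-0.02],[0,0,0]], "slide": [[-0.1,-0.8,0],[-0.1,-0.3,0]], "gripper": [0,0]}}

```text
time_s: 18.0
eef_pos: [0.7381, -0.0429, 0.3173]
ee_rot: [0.273, 0.654, 0.27, -0.652]
contact_force: [0.5, -0.3, -2.1]
gripper_width: 0.165
```

```bash
python3 b.py .594 -.19 .274 -135 0
```

```text
bend now [ 0.592  -0.1895  0.3245] tip [ 0.5922 -0.1896  0.2865] px [-0.7058 -0.7084 -0.0019] pz [-0.0054  0.0026  1.    ]
now [ 0.7381 -0.0429  0.3173] q [ 0.11  0.74 -0.19  0.97  0.13  1.44 -0.83] t 18.0 F [ 0.5 -0.3 -2.1] w 0.165
slide cm [ 0.23 -0.07 -5.09] rot [ 0.003  0.005 -0.002] deg 0.4
```

Call:
{"fn": "servo_tool", "kwargs": {"angular": [[0,0,0],[0,0,0],[0,0,0],[0,0,0]], "slide": [[0.1,-0.1,-0.7],[0,-0.1,-0.8],[0,-0.1,-0.8],[0,-0.1,-0.8]], "gripper": [0,0,0,0]}}

```text
time_s: 18.5
eef_pos: [0.7388, -0.0482, 0.2852]
ee_rot: [0.273, 0.655, 0.269, -0.652]
contact_force: [0.3, -0.5, -0.9]
gripper_width: 0.165
```

```bash
python3 b.py .594 -.19 .274 -135 0;python3 look.py v 140 80 240 180 6 300 110 420 210 6;python3 chk.py v 247 201 140 80 6 410 279 300 110 6
```

```text
bend now [ 0.5925 -0.1946  0.2925] tip [ 0.5927 -0.1948  0.2545] px [-0.7069 -0.7073 -0.0014] pz [-0.0056  0.0035  1.    ]
now [ 0.7388 -0.0482  0.2852] q [ 0.12  0.75 -0.19  1.03  0.14  1.37 -0.83] t 18.5 F [ 0.3 -0.5 -0.9] w 0.165
slide cm [ 0.15  0.46 -1.88] rot [ 0.004  0.006 -0.   ] deg 0.4
tri (array([ 0.6108, -0.1576,  0.4293]), np.float64(0.02738471579903454))
outer end [ 0.5897 -0.1972  0.2917] [243.5 355.1] [398.  389.5]
bend [ 0.5922 -0.1947  0.2917] [242.2 358.2] [393.3 384.8]
tip [ 0.5923 -0.1949  0.2502] [248.8 413.6] [373.5 396.3]
tail [0.8466 0.06   0.2917] [ 81.1 748.2] [-83.7 -85.1]
```

View pics/v_scene.png

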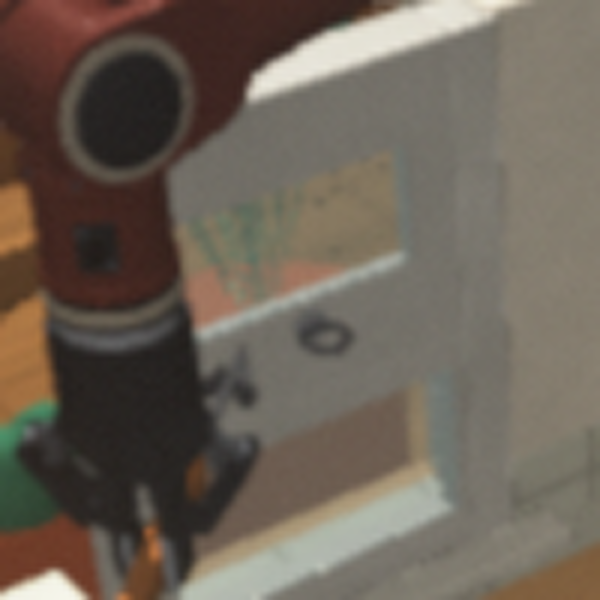

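View pics/v_top.png

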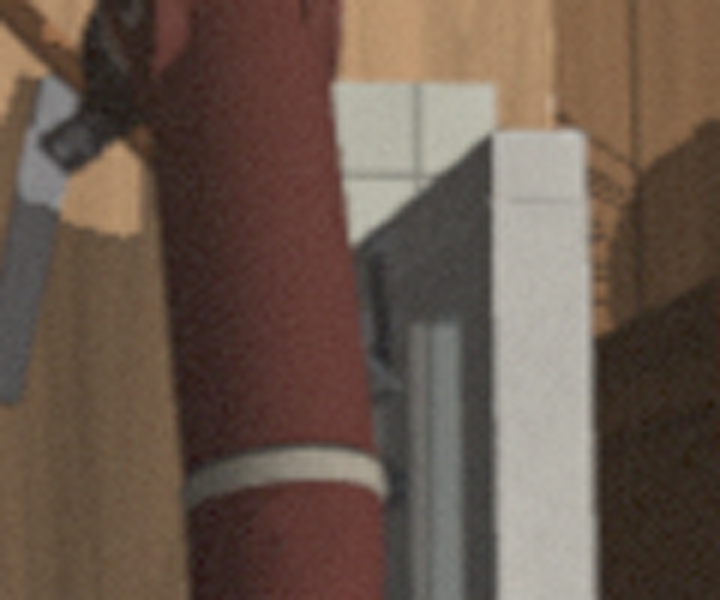

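Call:
{"fn": "servo_tool", "kwargs": {"angular": [[0,0,0],[0,0,0],[0,0,0]], "slide": [[0.1,0.2,-0.6],[0,0,-0.7],[0,0,-0.6]], "gripper": [0,0,0]}}

```text
time_s: 18.98
eef_pos: [0.7399, -0.046, 0.2647]
ee_rot: [0.273, 0.654, 0.269, -0.652]
contact_force: [-0.2, 0.2, -0.6]
gripper_width: 0.167
```

```bash
python3 b.py .594 -.19 .274 -135 0;python3 look.py w 140 80 240 180 6 300 110 420 210 6;python3 chk.py w 247 201 140 80 6 410 279 300 110 6|tail -4
```

```text
bend now [ 0.5936 -0.1925  0.2721] tip [ 0.5938 -0.1926  0.2341] px [-0.7065 -0.7077 -0.001 ] pz [-0.0051  0.0036  1.    ]
now [ 0.7399 -0.046   0.2647] q [ 0.11  0.77 -0.19  1.06  0.14  1.33 -0.84] t 18.98 F [-0.2  0.2 -0.6] w 0.167
slide cm [0.05 0.24 0.17] rot [ 0.004  0.005 -0.001] deg 0.4
outer end [ 0.591  -0.1949  0.272 ] [246.9 384. ] [384.  392.6]
bend [ 0.5935 -0.1924  0.272 ] [245.7 387.1] [379.3 388. ]
tip [ 0.5937 -0.1926  0.2305] [252.2 441.6] [360.2 399.2]
tail [0.8478 0.0625 0.2721] [ 87.2 779.9] [-91.3 -75.5]
```

View pics/w_scene.png

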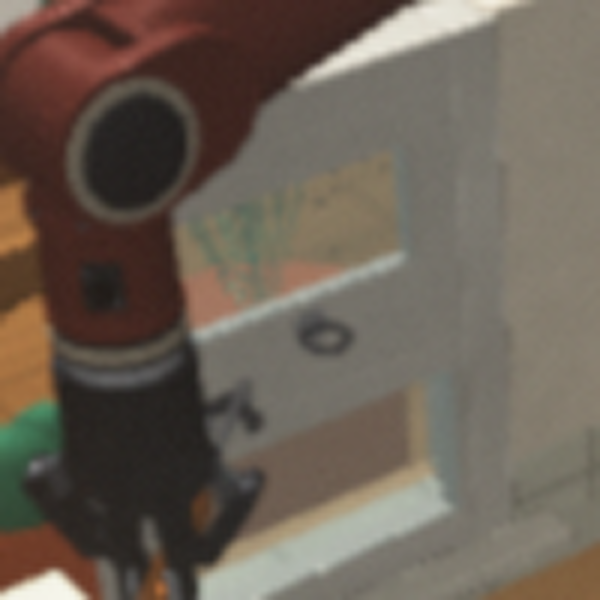

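Call:
{"fn": "servo_tool", "kwargs": {"angular": [[0,0,0],[0,0,0]], "slide": [[0,0.2,-0.4],[0,0,-0.4]], "gripper": [0,0]}}

```text
time_s: 19.32
eef_pos: [0.74, -0.0458, 0.2586]
ee_rot: [0.274, 0.654, 0.267, -0.652]
contact_force: [-1.4, -0.1, 2.5]
gripper_width: 0.167
```

Call:
{"fn": "servo_tool", "kwargs": {"angular": [[0,0,0],[0,0,0]], "slide": [[0,0,-0.4],[0,0,-0.3]], "gripper": [0,0]}}

```text
time_s: 19.58
eef_pos: [0.74, -0.0459, 0.2524]
ee_rot: [0.275, 0.654, 0.267, -0.652]
contact_force: [-0.2, 0.5, 3.4]
gripper_width: 0.167
```

```bash
python3 b.py .594 -.19 .274 -135 0;python3 look.py x 140 80 240 180 6 300 110 420 210 6;python3 chk.py x 247 201 140 80 6 410 279 300 110 6|tail -4
```

```text
bend now [ 0.5936 -0.1923  0.2602] tip [ 0.5939 -0.1926  0.2222] px [-0.7068 -0.7074  0.001 ] pz [-0.0073  0.0087  0.9999]
now [ 0.74   -0.0459  0.2524] q [ 0.11  0.77 -0.19  1.08  0.14  1.29 -0.85] t 19.57 F [-0.2  0.5  3.4] w 0.167
slide cm [0.04 0.23 1.4 ] rot [ 0.009  0.007 -0.   ] deg 0.7
outer end [ 0.5911 -0.1947  0.2601] [249.  399.9] [378.  395.8]
bend [ 0.5936 -0.1922  0.2601] [247.7 403. ] [373.4 391.2]
tip [ 0.5938 -0.1926  0.2186] [253.8 456.9] [355.  402.1]
tail [0.848  0.0625 0.2596] [ 90.5 797.8] [-93.3 -68.5]
```

View pics/x_scene.png

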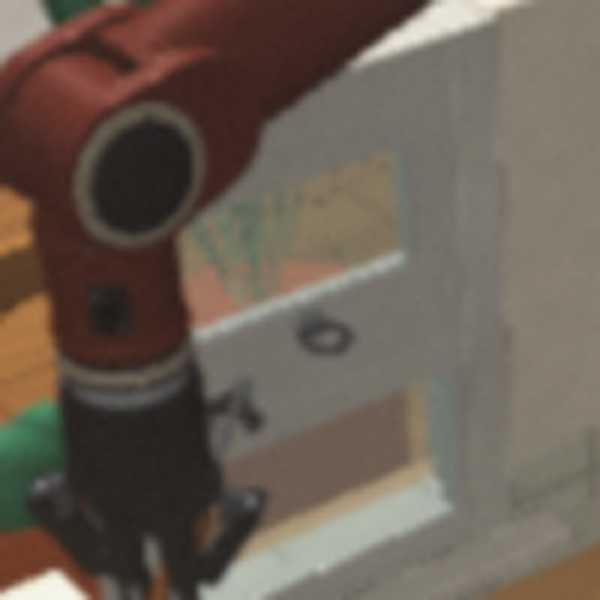

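Call:
{"fn": "servo_tool", "kwargs": {"angular": [[0,0,0],[0,0,0],[0,0,0],[0,0,0],[0,0,0],[0,0,0],[0,0,0]], "slide": [[0,0,1],[0,0,1.5],[0,0,2],[0,0,2.5],[0,3,1],[0,5,0],[0,5,0]], "gripper": [0,0,0,0,0,0,0]}}

```text
time_s: 20.55
eef_pos: [0.7422, 0.0826, 0.3365]
ee_rot: [0.27, 0.659, 0.264, -0.651]
contact_force: [0.2, -0.3, -1.1]
gripper_width: 0.163
```

```bash
python3 b.py .594 -.19 .274 -135 0;python3 look.py y 140 80 300 230 4 250 110 430 250 4;python3 chk.py y 247 201 140 80 4 410 279 250 110 4|tail -4
```

```text
bend now [ 0.5941 -0.0621  0.3426] tip [ 0.5946 -0.0622  0.3046] px [-0.7147 -0.6994 -0.0074] pz [-0.0133  0.0031  0.9999]
now [0.7422 0.0826 0.3365] q [-0.07  0.75 -0.18  0.9   0.13  1.49 -1.01] t 20.55 F [ 0.2 -0.3 -1.1] w 0.163
slide cm [ -0.18 -12.63  -7.01] rot [0.003 0.013 0.011] deg 1.0
outer end [ 0.5923 -0.0568  0.3411] [240.9 259.5] [299.8 243.8]
bend [ 0.5947 -0.0543  0.3412] [240.1 261.7] [296.6 240.6]
tip [ 0.5952 -0.0541  0.2997] [243.4 301.5] [287.3 248.6]
tail [0.8485 0.201  0.3455] [141.5 549.8] [-29.6 -84.1]
```

View pics/y_scene.png

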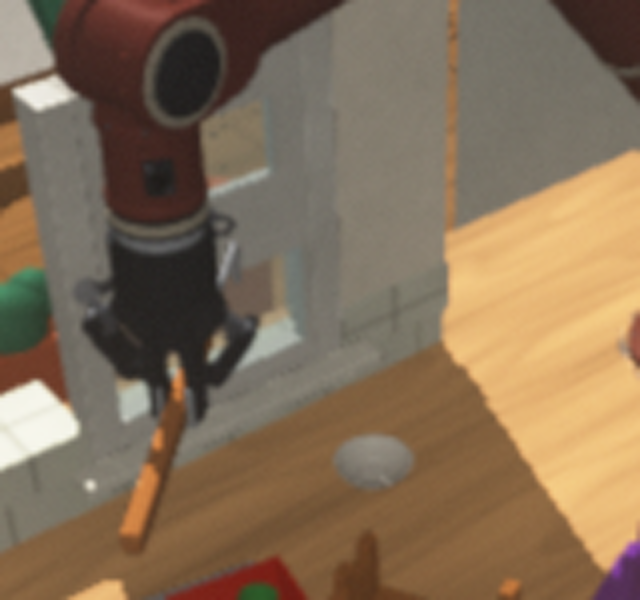

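View pics/y_top.png

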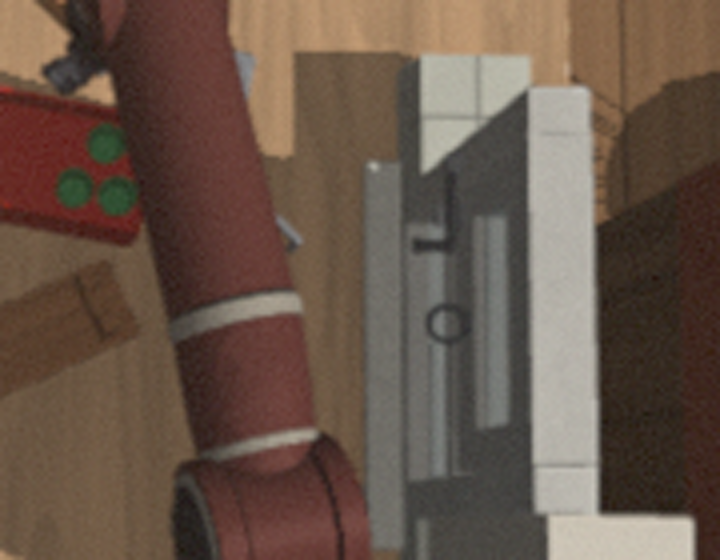

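Call:
{"fn": "servo_tool", "kwargs": {"angular": [[0,0,0.155],[0,0,0.155],[0,0,0.155],[0,0,0.155],[0,0,0.155],[0,0,0.155],[0,0,0.155],[0,0,0.1]], "slide": [[-2.3,0.6,0],[-2.3,0.6,0],[-2.3,0.6,0],[-2.3,0.6,0],[-2.3,0.6,0],[-2.3,0.6,0],[-2.3,0.6,0],[-1.8,0.4,0]], "gripper": [0,0,0,0,0,0,0,0]}}

```text
time_s: 21.65
eef_pos: [0.5585, 0.1439, 0.3391]
ee_rot: [0.594, 0.385, 0.602, -0.371]
contact_force: [0.2, -0.3, -0.7]
gripper_width: 0.163
```

```bash
python3 p.py .556 .137 .25 -64.8 0;python3 look.py z 140 80 300 230 4 200 110 380 250 4;python3 chk.py z 247 201 140 80 4 410 279 200 110 4|tail -4; python3 - <<'E'
from h import *
d=pickle.load(open("z.pkl","rb"));c=d["scene"][2]
crop(d["scene"][0],140,90,230,180,6,"pics/z_win.png");crop(d["top"][0],310,110,420,220,5,"pics/z_wt.png")
ct=d["top"][2]
for f in(0,.1,.2):
    for dd in(.01,.037):
        k=np.array([.540+.135-.068*np.cos(f),-.201+dd,.265+.068*np.sin(f)]);print("latch",f,dd,(proj(c,[k])[0]-[140,90])*6,(proj(ct,[k])[0]-[310,110])*5)
E
```

```text
now [0.5585 0.1439 0.3391] q [ 0.06  0.46 -0.54  1.48  0.22  1.26 -0.05] t 21.65 F [ 0.2 -0.3 -0.7] w 0.163
slide cm [ -0.25  -0.69 -10.01] rot [-0.023  0.001 -0.004] deg 1.3
outer end [ 0.6479 -0.0458  0.3428] [192.9 286.8] [485.6 172.2]
bend [ 0.6464 -0.0427  0.3429] [196.4 287.8] [481.6 174. ]
tip [ 0.6464 -0.0417  0.3014] [201.5 328.3] [471.8 184.5]
tail [0.4924 0.2826 0.3503] [598.3 398.3] [ 56.  365.5]
latch 0 0.01 [227.02834261 342.57887228] [258.75912102 302.35936644]
latch 0 0.037 [250.32268469 361.96299797] [217.24041922 301.79732403]
latch 0.1 0.01 [225.3620449  333.70507387] [261.43360145 300.13487083]
latch 0.1 0.037 [248.7115143  353.05666222] [219.7233319  299.57040894]
latch 0.2 0.01 [222.75867609 325.25111472] [264.09015914 296.87179768]
latch 0.2 0.037 [246.15835387 344.5781564 ] [222.19065394 296.30502966]
```

View pics/z_scene.png

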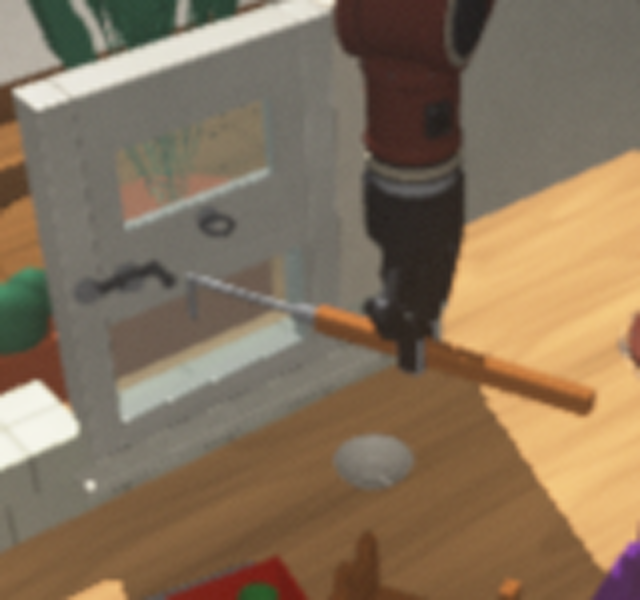

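View pics/z_win.png

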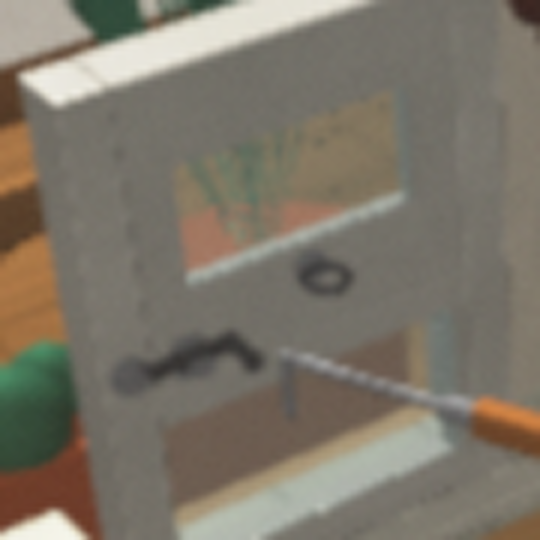

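View pics/z_top.png

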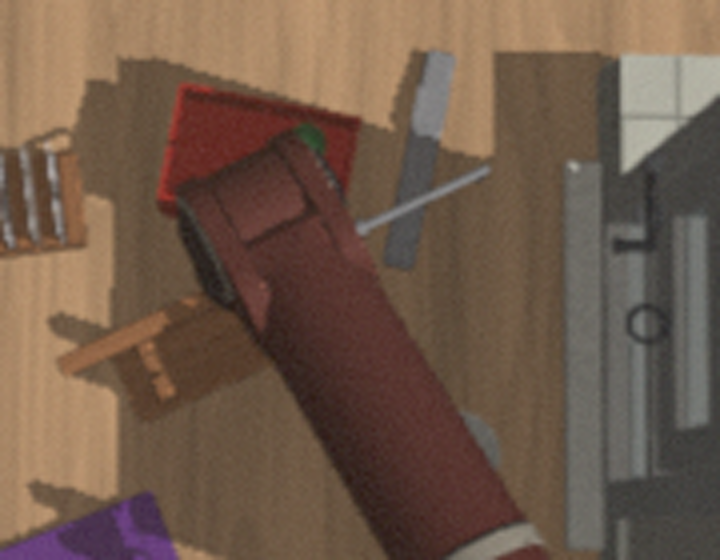

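```bash
for a in "187 276 140 80 4 490 169 200 110 4" "594 401 140 80 4 60 366 200 110 4"; do python3 chk.py z $a|head -1; done; python3 - <<'E'
from h import *
d=pickle.load(open("z.pkl","rb"));g,px,py,pz=pole_now();print(g,px)
for n in("scene","top"):
    p,z,c=d[n];X=cloud(c,z).reshape(-1,3);r=X-g;s=r@px
    m=(abs(r@py)<.014)&(abs(r@pz)<.035)&(s>-.17)&(s<.23)&((s<-.06)|(s>.05))
    for s0 in np.arange(-.16,.22,.03):
        q=r[m&(abs(s-s0)<.015)]
        if len(q)>2: print(n,round(s0,2),len(q),"lat",np.median(q@py).round(4),"h10/50/90",np.percentile(q@pz,[10,50,90]).round(4))
    print(np.percentile(s[m],[0,1,99,100]))
E
```

```text
tri (array([ 0.6494, -0.0484,  0.3527]), np.float64(0.002601025415283431))
tri (array([0.4929, 0.2795, 0.3458]), np.float64(0.0010619844063667386))
[0.55659658 0.14708958 0.34719953] [ 0.42770897 -0.90368471 -0.02046922]
scene -0.13 76 lat 0.0065 h10/50/90 [-0.0122  0.001   0.006 ]
scene -0.1 67 lat 0.0073 h10/50/90 [-0.0091  0.0025  0.0071]
scene -0.07 56 lat 0.0063 h10/50/90 [-0.0076  0.0045  0.0083]
scene 0.05 34 lat 0.0075 h10/50/90 [-0.0011  0.0095  0.0141]
scene 0.08 58 lat 0.0078 h10/50/90 [-0.0015  0.0108  0.0153]
scene 0.11 28 lat 0.0064 h10/50/90 [0.0052 0.0102 0.0138]
scene 0.14 17 lat 0.003 h10/50/90 [0.0068 0.0094 0.0115]
scene 0.17 17 lat 0.003 h10/50/90 [0.0071 0.0103 0.0129]
scene 0.2 26 lat 0.0036 h10/50/90 [-0.0115  0.0112  0.0138]
[-0.14637248 -0.14348025  0.21750194  0.2207186 ]
top -0.16 7 lat -0.0021 h10/50/90 [-0.0036  0.0012  0.0061]
top -0.13 57 lat -0.0026 h10/50/90 [-0.0005  0.0031  0.0074]
top -0.1 57 lat -0.003 h10/50/90 [-0.001   0.0046  0.0088]
top -0.07 45 lat -0.0029 h10/50/90 [0.0016 0.0063 0.0101]
top 0.11 21 lat 0.0002 h10/50/90 [0.0053 0.0082 0.0134]
top 0.14 22 lat -0.0006 h10/50/90 [0.0039 0.0095 0.0131]
top 0.17 22 lat 0.0005 h10/50/90 [0.0076 0.0107 0.0131]
top 0.2 23 lat -0.0003 h10/50/90 [0.001  0.011  0.0148]
[-0.14893767 -0.14756402  0.20845812  0.21112026]
```

```bash
cat > pl.py <<'E'
import sys
from h import *
import h
h.OFFL=0
x,y,z,yaw,pit=map(float,sys.argv[1:6]);M=poleR(np.radians(yaw),pit).as_matrix()
T=R.from_matrix(np.stack([-M[:,2],M[:,1],np.cross(-M[:,2],M[:,1])],1))
delta(np.array([x,y,z])-h.OFFX*M[:,2],T)
E
python3 pl.py .5582 .1374 .135 -64.8 -.044
```

```text
now [0.5579 0.1446 0.3395] q [ 0.06  0.46 -0.54  1.48  0.22  1.26 -0.06] t 21.75 F [ 0.1  1.1 -0.9] w 0.166
slide cm [ 2.000e-02 -6.900e-01 -2.121e+01] rot [ 0.017  0.019 -0.002] deg 1.5
```

Call:
{"fn": "servo_tool", "kwargs": {"angular": [[0.017,0.019,0],[0,0,0],[0,0,0],[0,0,0],[0,0,0],[0,0,0],[0,0,0]], "slide": [[0,-0.7,-3],[0,0,-4],[0,0,-4],[0,0,-4],[0,0,-3],[0,0,-2],[0,0,0]], "gripper": [0,0,0,0,0,0,0]}}

```text
time_s: 22.62
eef_pos: [0.5681, 0.1346, 0.1363]
ee_rot: [0.583, 0.398, 0.602, -0.373]
contact_force: [-0.2, -0.3, -0.6]
gripper_width: 0.165
```

```bash
python3 pl.py .5582 .1374 .120 -64.8 -.044
```

```text
now [0.5681 0.1346 0.1363] q [ 0.03  0.67 -0.46  1.74  0.33  0.81 -0.14] t 22.62 F [-0.2 -0.3 -0.6] w 0.165
slide cm [-1.    0.31 -2.39] rot [-0.004  0.015  0.022] deg 1.5
```

Call:
{"fn": "servo_tool", "kwargs": {"angular": [[0,0.015,0.022],[0,0,0]], "slide": [[-1.0,0.3,-1.0],[0,0,0]], "gripper": [0,0]}}

```text
time_s: 22.88
eef_pos: [0.5594, 0.1382, 0.1273]
ee_rot: [0.583, 0.389, 0.61, -0.369]
contact_force: [0.3, 0.5, -1.0]
gripper_width: 0.166
```

```bash
python3 pl.py .5582 .1374 .120 -64.8 -.044;python3 look.py aa 180 170 310 280 5 200 130 340 240 5; python3 - <<'E'
from h import *
d=pickle.load(open("aa.pkl","rb"));a=np.array([.5582,.1374]);
M=poleR(np.radians(-64.8),0).as_matrix();o=np.array([.5582,.1374,0])
for n in("scene","top"):
    p,z,c=d[n];X=cloud(c,z).reshape(-1,3);r=(X-o)@M
    m=(abs(r[:,1])<.016)&(X[:,2]>.1)&(X[:,2]<.15)&(r[:,0]>-.17)&(r[:,0]<.23)&((r[:,0]<-.06)|(r[:,0]>.05))
    for s0 in np.arange(-.16,.23,.03):
        q=r[m&(abs(r[:,0]-s0)<.015)]
        if len(q)>2: print(n,round(s0,2),len(q),"lat",np.median(q[:,1]).round(4),"z90",np.percentile(q[:,2],[50,90]).round(4))
    print(np.percentile(r[m][:,0],[0,1,99,100]).round(4))
E
```

```text
now [0.5594 0.1382 0.1273] q [ 0.03  0.67 -0.46  1.76  0.33  0.79 -0.14] t 22.88 F [ 0.3  0.5 -1. ] w 0.166
slide cm [-0.13 -0.05 -1.48] rot [-0.005  0.002  0.001] deg 0.3
scene -0.16 9 lat 0.0059 z90 [0.1368 0.1469]
scene -0.13 57 lat 0.0085 z90 [0.1443 0.1474]
scene -0.1 54 lat 0.0084 z90 [0.1453 0.1483]
scene -0.07 44 lat 0.0079 z90 [0.1445 0.1487]
scene 0.05 26 lat 0.0086 z90 [0.1427 0.1477]
scene 0.08 46 lat 0.0086 z90 [0.1427 0.1482]
scene 0.11 22 lat 0.0053 z90 [0.1412 0.1447]
scene 0.14 13 lat 0.0033 z90 [0.1383 0.1403]
scene 0.17 14 lat 0.0041 z90 [0.1387 0.1409]
scene 0.2 24 lat 0.0046 z90 [0.1354 0.1403]
scene 0.23 3 lat 0.0011 z90 [0.1063 0.1229]
[-0.1481 -0.1471  0.2137  0.2172]
top -0.16 7 lat -0.0007 z90 [0.1456 0.1489]
top -0.13 39 lat 0.0014 z90 [0.1438 0.1484]
top -0.1 38 lat 0.0018 z90 [0.1448 0.1474]
top -0.07 27 lat 0.0016 z90 [0.1446 0.1489]
top 0.11 7 lat 0.0029 z90 [0.1378 0.141 ]
top 0.14 17 lat 0.0022 z90 [0.138  0.1427]
top 0.17 16 lat 0.0032 z90 [0.1368 0.1417]
top 0.2 16 lat 0.0013 z90 [0.1368 0.144 ]
[-0.15   -0.1486  0.2085  0.2095]
```

View pics/aa_scene.png

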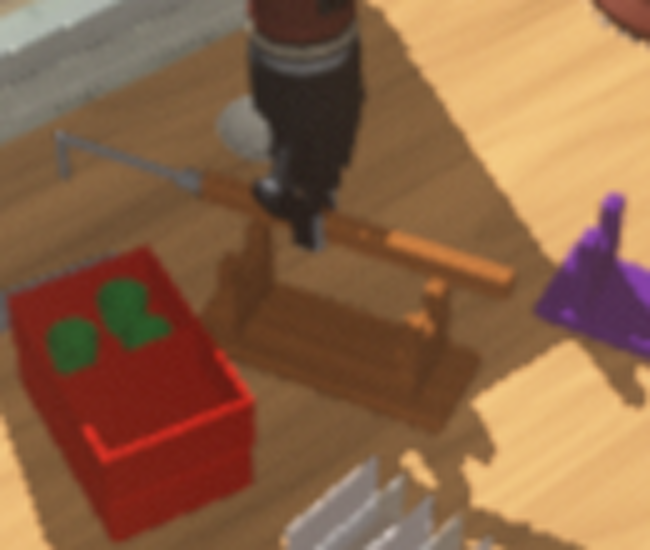

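View pics/aa_top.png

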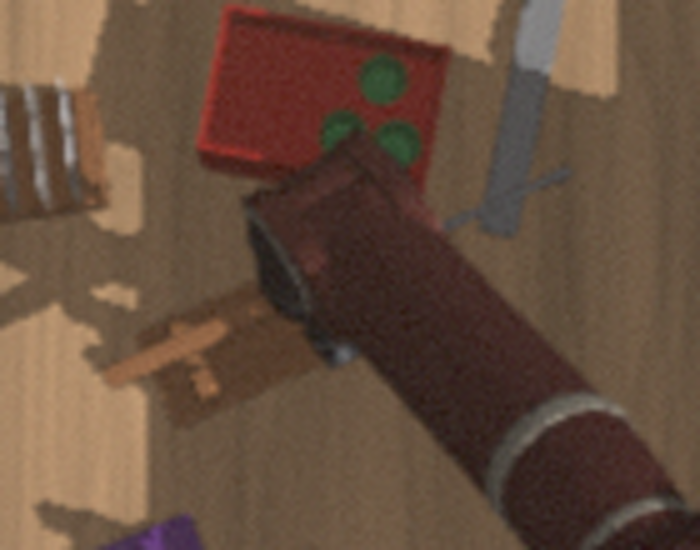

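```bash
python3 - <<'E'
from h import *
M=poleR(np.radians(-64.8),0).as_matrix();o=np.array([.5582,.1374,0])
for f,lo,hi in(("s0",.07,.1),("aa",.1,.155)):
  d=pickle.load(open(f+".pkl","rb"))
  for n in("scene","top"):
    p,z,c=d[n];X=cloud(c,z).reshape(-1,3);r=(X-o)@M
    m=(abs(r[:,1])<.016)&(X[:,2]>lo)&(X[:,2]<hi)&(r[:,0]>-.17)&(r[:,0]<.23)
    w=m&(r[:,0]<-.105);k=m&(r[:,0]>.12)&(r[:,0]<.2)
    print(f,n,"tail",np.percentile(r[m][:,0],[0,1]).round(4),"hook",np.percentile(r[m][:,0],[99,100]).round(4),"wood lat",r[w][:,1].mean().round(4),"rod lat",r[k][:,1].mean().round(4))
E
```

```text
s0 scene tail [-0.1486 -0.1472] hook [0.2043 0.2125] wood lat 0.0032 rod lat 0.0002
s0 top tail [-0.1509 -0.149 ] hook [0.2033 0.2094] wood lat -0.0022 rod lat -0.0019
aa scene tail [-0.1481 -0.1465] hook [0.2122 0.2172] wood lat 0.0058 rod lat 0.004
aa top tail [-0.1501 -0.1487] hook [0.2077 0.2095] wood lat 0.0016 rod lat 0.0026
```

Call:
{"fn": "servo_tool", "kwargs": {"angular": [[0,0,0],[0,0,0],[0,0,0],[0,0,0]], "slide": [[-0.35,-0.15,-0.8],[-0.05,0,-1.2],[-0.05,0,-1],[0,0,0]], "gripper": [0,0,0,0]}}

```text
time_s: 23.48
eef_pos: [0.5564, 0.1362, 0.097]
ee_rot: [0.584, 0.391, 0.608, -0.368]
contact_force: [-1.1, -0.8, -1.4]
gripper_width: 0.164
```

```bash
python3 pl.py .5561 .1364 .075 -64.8 -.044; sed 's/XX/XX/' /dev/null; cat > lat.py <<'E'
import sys
from h import *
M=poleR(np.radians(-64.8),0).as_matrix();o=np.array([.5582,.1374,0])
f=sys.argv[1];zg=float(sys.argv[2]);d=pickle.load(open(f+".pkl","rb"))
for n in("scene","top"):
    p,z,c=d[n];X=cloud(c,z).reshape(-1,3);r=(X-o)@M
    m=(abs(r[:,1])<.016)&(X[:,2]>zg-.005)&(X[:,2]<zg+.025)&(r[:,0]>-.17)&(r[:,0]<.23)
    w=m&(r[:,0]<-.105);k=m&(r[:,0]>.12)&(r[:,0]<.2)
    print(f,n,"tail",np.percentile(r[m][:,0],[0,1]).round(4),"hook",np.percentile(r[m][:,0],[99,100]).round(4),"wood lat",r[w][:,1].mean().round(4),"z",np.median(r[w][:,2]).round(4),"rod lat",r[k][:,1].mean().round(4),"z",np.median(r[k][:,2]).round(4))
E
python3 look.py ab 180 170 310 280 5 200 130 340 240 5;python3 lat.py s0 .075; python3 lat.py ab .107
```

```text
now [0.5564 0.1362 0.097 ] q [ 0.02  0.71 -0.44  1.79  0.36  0.72 -0.16] t 23.48 F [-1.1 -0.8 -1.4] w 0.164
slide cm [-0.05  0.05 -2.96] rot [-0.005  0.007  0.003] deg 0.5
s0 scene tail [-0.1486 -0.1472] hook [0.2043 0.2125] wood lat 0.0032 z 0.0842 rod lat 0.0002 z 0.0788
s0 top tail [-0.1509 -0.149 ] hook [0.2033 0.2094] wood lat -0.0022 z 0.0828 rod lat -0.0019 z 0.078
ab scene tail [-0.1473 -0.1453] hook [0.2074 0.216 ] wood lat 0.0033 z 0.1142 rod lat 0.0009 z 0.1094
ab top tail [-0.1506 -0.1489] hook [0.2037 0.2086] wood lat -0.0024 z 0.1134 rod lat -0.0019 z 0.1082
```

Call:
{"fn": "servo_tool", "kwargs": {"angular": [[0,0,0],[0,0,0],[0,0,0],[0,0,0]], "slide": [[-0.05,0,-1],[-0.05,0,-1],[0,0,-0.6],[0,0,0]], "gripper": [0,0,0,0]}}

```text
time_s: 24.08
eef_pos: [0.5564, 0.1367, 0.0703]
ee_rot: [0.585, 0.392, 0.608, -0.368]
contact_force: [-0.3, -0.2, -1.3]
gripper_width: 0.167
```

```bash
python3 pl.py .5561 .1364 .075 -64.8 -.044; python3 look.py ac 180 170 310 280 5 200 130 340 240 5;python3 lat.py ac .079
```

```text
now [0.5564 0.1367 0.0703] q [ 0.    0.75 -0.42  1.81  0.38  0.66 -0.18] t 24.07 F [-0.3 -0.2 -1.3] w 0.167
slide cm [-0.04 -0.   -0.29] rot [-0.006  0.01   0.003] deg 0.7
ac scene tail [-0.1479 -0.1468] hook [0.2051 0.2098] wood lat 0.0033 z 0.088 rod lat 0.0001 z 0.0814
ac top tail [-0.1509 -0.1494] hook [0.203  0.2106] wood lat -0.002 z 0.0876 rod lat -0.0017 z 0.0808
```

Lower the last ~3 mm until it bears, then release slowly.

Call:
{"fn": "servo_tool", "kwargs": {"angular": [[0,0,0],[0,0,0]], "slide": [[0,0,-0.3],[0,0,-0.05]], "gripper": [0,0]}}

```text
time_s: 24.42
eef_pos: [0.5573, 0.1371, 0.0678]
ee_rot: [0.586, 0.392, 0.607, -0.367]
contact_force: [0.3, -0.5, -0.8]
gripper_width: 0.166
```

```bash
python3 pl.py .5561 .1364 .075 -64.8 -.044; python3 look.py ad 180 170 310 280 5 200 130 340 240 5;python3 lat.py ad .075
```

```text
now [0.5573 0.1371 0.0678] q [ 0.    0.75 -0.41  1.81  0.39  0.65 -0.18] t 24.43 F [ 0.3 -0.5 -0.8] w 0.166
slide cm [-0.13 -0.04 -0.04] rot [-0.007  0.012  0.003] deg 0.8
ad scene tail [-0.1474 -0.1464] hook [0.2058 0.2121] wood lat 0.0042 z 0.0837 rod lat 0.0005 z 0.0792
ad top tail [-0.151  -0.1494] hook [0.206  0.2111] wood lat -0.0013 z 0.084 rod lat -0.0009 z 0.0783
```

Call:
{"fn": "servo_tool", "kwargs": {"angular": [[0,0,0],[0,0,0],[0,0,0],[0,0,0]], "slide": [[0,0,0],[0,0,0],[0,0,0],[0,0,0]], "gripper": [2,3,4,5]}}

```text
time_s: 25.02
eef_pos: [0.5583, 0.1377, 0.069]
ee_rot: [0.586, 0.393, 0.607, -0.366]
contact_force: [0.1, 0.8, 0.4]
gripper_width: 0.586
```

```bash
python3 look.py ae 180 170 310 280 5 200 130 340 240 5;python3 lat.py ae .075
```

```text
ae scene tail [-0.1486 -0.1472] hook [0.2074 0.2182] wood lat 0.004 z 0.0836 rod lat 0.0019 z 0.0786
ae top tail [-0.151  -0.1493] hook [0.2075 0.21  ] wood lat -0.0012 z 0.0832 rod lat -0.0005 z 0.0772
```

View pics/ae_scene.png

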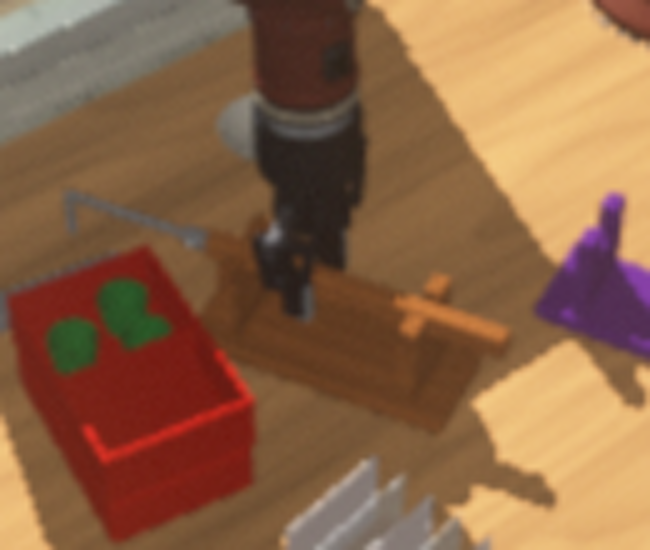

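Pole sits in both notches. Withdraw upward.

Call:
{"fn": "servo_tool", "kwargs": {"angular": [[0,0,0],[0,0,0],[0,0,0],[0,0,0],[0,0,0],[0,0,0],[0,0,0],[0,0,0]], "slide": [[0,0,1.5],[0,0,2.5],[0,0,4],[0,0,4.5],[0,0,4.5],[-3,3,4],[-3,4,2],[0,0,0]], "gripper": [5,5,5,5,5,5,5,5]}}

```text
time_s: 26.12
eef_pos: [0.4954, 0.2102, 0.3142]
ee_rot: [0.588, 0.396, 0.605, -0.363]
contact_force: [-0.0, -0.2, 0.2]
gripper_width: 0.587
```

```bash
python3 look.py af 130 80 310 260 3.3 200 110 420 270 3.4;python3 lat.py af .075;python3 - <<'E'
from h import *
a=pickle.load(open("s0.pkl","rb"));d=pickle.load(open("af.pkl","rb"))
crop(d["scene"][0],140,90,230,180,6,"pics/af_win.png")
p,z,c=d["scene"];X=cloud(c,z).reshape(-1,3)
m=(X[:,2]>.25)&(X[:,2]<.295)&(X[:,0]>.44)&(X[:,0]<.52)&(abs(X[:,1]+.2)<.04);print("sash y",np.median(X[m][:,1]))
dz=np.abs(cv2.absdiff(a["top"][0],d["top"][0])).max(2);crop(cv2.cvtColor(dz,cv2.COLOR_GRAY2BGR),90,90,420,300,2,"pics/diff.png")
E
```

```text
af scene tail [-0.1482 -0.1464] hook [0.2068 0.2159] wood lat 0.004 z 0.0839 rod lat 0.0022 z 0.079
af top tail [-0.151  -0.1495] hook [0.2077 0.2106] wood lat -0.0013 z 0.0847 rod lat -0.0008 z 0.0784
sash y -0.20345482142126303
```

View pics/af_scene.png

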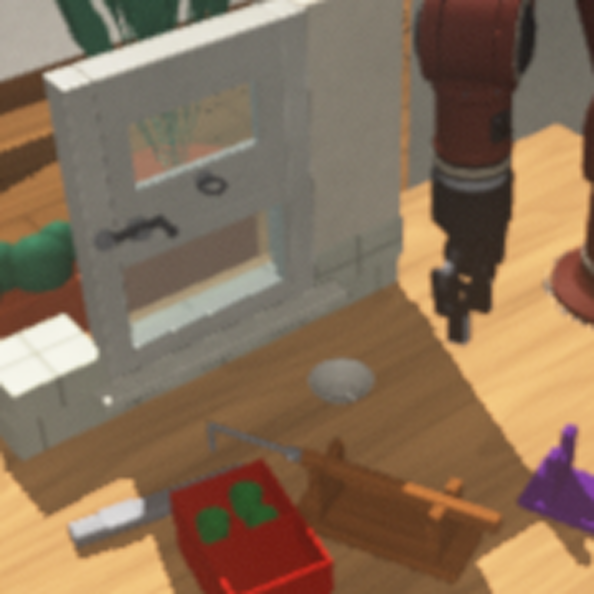

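View pics/af_win.png

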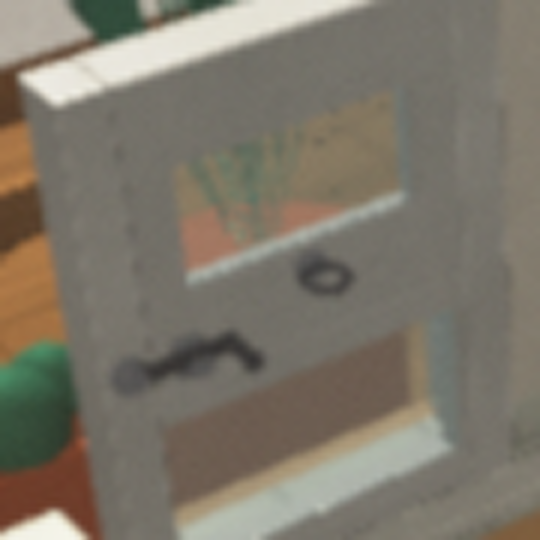

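View pics/diff.png

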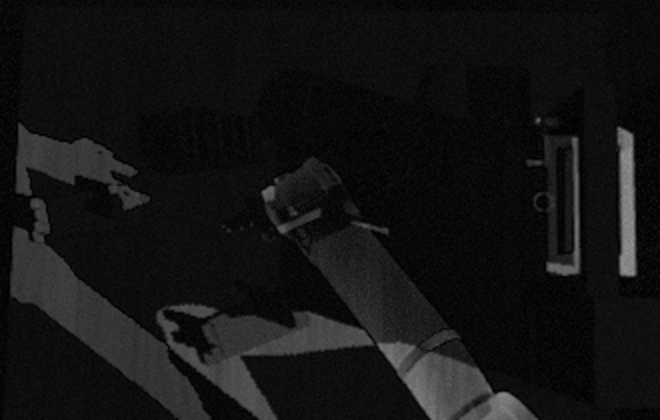

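```bash
python3 - <<'E'
from h import *
d=pickle.load(open("af.pkl","rb"));c=d["scene"][2];ct=d["top"][2]
a=d["top"][0];crop(a,345,140,385,200,10,"pics/kt.png");crop(d["scene"][0],150,135,195,165,13,"pics/ks.png")
E
```

```text
(no output)
```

View pics/ks.png

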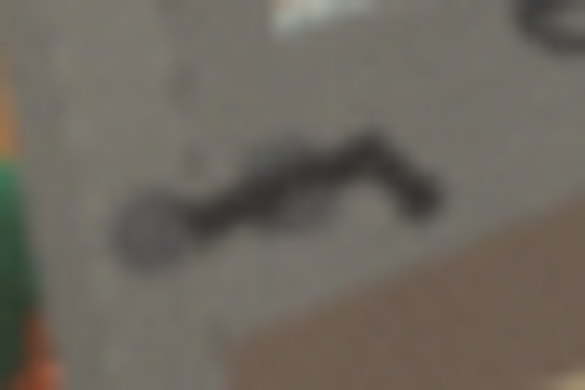

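View pics/kt.png

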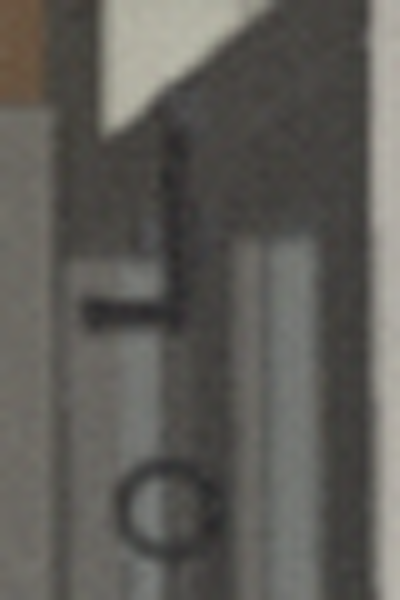

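```bash
python3 - <<'E'
from h import *
np.set_printoptions(precision=3,suppress=True)
d=pickle.load(open("af.pkl","rb"));p,z,c=d["scene"];ct=d["top"][2]
g=cv2.cvtColor(p,cv2.COLOR_BGR2GRAY).astype(float)
print(g[140:158,156:186].astype(int))
# weighted dark centre per column between pivot boss and knob
for u in range(165,180):
    col=g[140:160,u];w=np.clip(85-col,0,None);print(u,round((w*np.arange(140,160)).sum()/max(w.sum(),1e-6),2),int(w.sum()))
for f in(-.05,0,.05,.1,.15):
    P=[[.675-s*np.cos(f),-.201+.010,.265+s*np.sin(f)] for s in(.0,.02,.03,.04,.05,.06,.068)]+[[.675-.068*np.cos(f),-.164,.265+.068*np.sin(f)]]
    print(f,proj(c,P).round(2).tolist())
E
```

```text
[[118 119 118 118 118 118 118 110 107 112 114 112 112 111 112 112 113 113
  112 113 111 113 114 111 111 111 109 110 112 111]
 [118 116 116 118 116 118 114 107 105 112 113 113 112 112 111 111 112 112
  112 114 112 114 112 111 113 113 113 112 111 111]
 [118 117 117 117 117 116 115 108 108 111 113 112 113 113 112 112 112 112
  113 114 113 112 112 112 112 112 111 112 110 109]
 [118 117 119 117 117 118 116 113 110 112 113 110 111 111 112 111 111 113
  113 114 113 110 109 110 112 112 111 111 110 111]
 [121 117 118 117 117 115 116 117 114 112 113 112 113 111 112 111 110 112
  112 113 111 111 104 107 111 111 111 111 111 112]
 [120 118 116 116 117 115 116 117 114 113 111 110 110 110 106 103  99 103
  107 109  99  86  79  88 105 111 109 111 110 111]
 [117 116 117 116 115 114 114 115 107 109 112 112 106  98  94  90  87  84
   88  84  73  62  57  70  88 103 111 111 112 112]
 [114 114 115 115 114 115 115 113 104 105 112 110 101  90  85  77  72  65
   63  60  54  54  58  58  66  86 105 110 111 112]
 [113 115 117 114 114 113 113 111 106 106 110 108  91  76  69  61  59  55
   55  54  57  66  68  60 
[... 1393 characters left out ...]
51.95], [169.04, 151.09], [171.4, 150.23], [173.74, 149.38], [176.07, 148.53], [177.92, 147.86], [181.8, 151.09]]
0 [[161.85, 153.7], [166.63, 151.72], [168.99, 150.75], [171.34, 149.78], [173.68, 148.81], [175.99, 147.86], [177.84, 147.1], [181.72, 150.33]]
0.05 [[161.85, 153.7], [166.59, 151.5], [168.94, 150.42], [171.27, 149.34], [173.58, 148.26], [175.89, 147.2], [177.72, 146.35], [181.61, 149.58]]
0.1 [[161.85, 153.7], [166.54, 151.29], [168.86, 150.09], [171.17, 148.91], [173.46, 147.73], [175.74, 146.55], [177.56, 145.62], [181.45, 148.84]]
0.15 [[161.85, 153.7], [166.47, 151.08], [168.76, 149.78], [171.04, 148.49], [173.31, 147.2], [175.57, 145.92], [177.36, 144.9], [181.26, 148.13]]
```

```bash
python3 -c "
from cell import *
o=get_obs();print(o['time_s'],o['contact_force']);print(finish_job())"
```

```text
26.225 [ 0.15753669 -0.39112484  0.29336365]
the job is handed in; nothing more can be done
None
```

The vent window is shut and latched, and the pole is back in its rest. I handed the job in at 26.2 s of the 64 s allowed. `finish_job()` reports no verdict, so the checks below are my own.

I took the pole from its rest, hooked it down through the ring and drew the sash to its stop. With the pole still in hand, I pushed the latch bar over with the hook prong and pressed it down with the rod. Then I laid the pole back in the two notches and moved the arm clear.

| Item | Last check |
|---|---|
| Sash | Room-side face at y = -0.203 m, against a frame face at about -0.201 m. It is flush and at its stop; the pull force was about 11 N there. |
| Latch | Bar slope in the picture matches level, within about 0.05 rad, with the bar lying across the keeper. |
| Pole | Height is back to within 2 mm, the sideways position to 1–2 mm and the ends mostly to 1–2 mm. One camera's hook-end reading differed by 3 mm. |
| Lunch things | Before and after pictures from above show no change at the bento box, chopstick case, soy dish or divider rack. |
| Robot | Clear of everything, with the gripper open. |

**Checks that disagreed:** the pole turned about 0.04 rad in the grip while I pressed the latch down. I measured this and tilted the tool to make up for it before laying the pole back. Some of the hook positions worked out from the cameras were 2–7 mm off what the arm pose predicted.

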